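# Refill the cap feed chute and latch its cover

### The arm

A 6-joint arm with a two-finger parallel gripper is mounted at the origin on a cart in front of the work surface, level with it; the furniture and walls round the work are solid. World frame = base frame: x ahead of the robot, y to its left, z up, the work surface at z = 0. Lengths are in m, angles in rad, forces in N, time in s.
With the tool pointing down it reaches from about 0.3 to 0.775 m from the base axis. Payload 14.6 kg.
Tool frame: the origin (TCP) lies at the very end of the fingers, on their centre line; the grasp point (between the pads) lies 19 mm behind it; z points along the fingers, y is the line along which they close (so a half turn about z gives the same grasp; the last joint's range is limited). The gripper opens to 94 mm and grips with 3 to 60 N. Pads are 16 mm wide; open, the fingers measure 119 mm over their backs; the gripper's body (75 mm by 177 mm) begins 78 mm behind the grasp point.
Start: joints at [1.219, 0.3, 1.521, -0, 1.321, -0.067], TCP at [0.155, 0.528, 0.185] pointing down, gripper open.
Joint ranges: [-3.03, 3.03], [-0.79, 2.21], [0.23, 2.52], [-1.04, 4.18], [0, 3.07], [-2.55, 2.55]. Speed limits (rad/s): [2.22, 2.22, 2.57, 3.14, 3.14, 3.14].

### API

Orientations are given as [roll, pitch, yaw] about the fixed x, y, z axes, in that order (R = Rz(yaw) Ry(pitch) Rx(roll)).
In Python, from station import status, vision, order, silhouettes gives the robot as it stands. The module is installed in compiled form; this text tells all that it offers.
- The arm moves only by the shell command python3 -m pendant 'ROWS' [FORCE]. ROWS is JSON, one flat list of numbers, 7 for each row, row after row: the shift along the tool's x, y, z in units of 500 mm (1.0 is 500 mm), then the turn, a rotation vector about the tool's x, y, z in units of 90 degrees (1.0 is 90 degrees), then the opening, from -1 (shut) to 1 (fully open). A call has 1 to 12 rows; each row is the pose to reach, as a shift and turn from the pose commanded when the call began, along the tool's axes at that moment; what a row does not reach only later rows make up. A row lasts 1/10 s, in which the tool goes at most 50 mm and 8.59 degrees, less where a joint would pass 70% of its speed; a pose out of reach is approached as far as the arm can. A call with a number of a shift or a turn outside -1 to 1 is refused whole. A call with a gripper value outside its range is refused whole. The fingers move at their own pace and stop on an object; FORCE is the grip in N (left out, the last holds). Time passes only in rows, so rows that repeat a pose let the fingers close. It gives the time, the measured TCP pose, the force, the opening and the grip force at its end, in the units of the state.
- status.get_obs(): the state, without advancing time (a new reading comes with each control period).
- vision.camera(name): name is "scene" or "top" or "wrist"; returns a dict with "pixels" (480x640x3 uint8, red, green, blue), "K" (3x3 intrinsics, pixels), "R" (3x3) and "t" (3): a world point X has camera coordinates R X + t. Camera axes: x right, y down, z forward; pixel columns grow to the right and rows downward; lengths in m; the calibration is good to about 2 mm. The wrist camera is an equidistant fisheye: a pixel r from the principal point sees the ray r / f radians off the axis. A picture is of the moment at which its call begins. There is no depth.
- order.hand_in(): hands the job in; it is judged then, once.
Trained networks look in a picture, given as the dict that the camera call returned (one of the last four; its "shot" number tells which), for a name from the list of things; names that differ only in an ending like _2 or _b are one class to them, and where a whole thing is asked for, a point or a joint stands for the part that bears it (a point fixed in the world has none). Each returns a list of dicts, best first, with "score" (0 to 1); they miss things now and then, are a little off and sometimes report something else, mostly with a low value. They report only what shows in the picture. A call takes as long as a camera call.
- silhouettes(target, picture): "region" (480x640 bool, what is visible of it) and "extent" ([left, top, right, bottom] in pixels, round what is visible of it).
The state is a dict: "time_s": time; "qpos": joint angles; "joint_vel": joint speeds; "tau": joint torques, N m; "ee_pos": TCP position; "eef_rot": TCP orientation; "force": force on the tool from outside, world axes, zero at the start; "moment": the same for the moment, N m; "grip_width": finger opening in m; "grip_force": force on a finger pad.
Only numpy, scipy, OpenCV 4.12 (cv2) and the standard library are available. Lean on these libraries where they do the work, as an engineer would, in place of code of your own. Each camera call takes 0.05 s, during which the arm holds its last target. There are 200 camera calls.

### The job

Refill the sloped feed chute with caps: push its spring catch open, lift the cover plate off its two pins and set it aside on the bench, and put every loose red cap standing upright on the chute's tray so that it slides down under the lips until it rests against the stop or against the cap ahead of it, leaving no gaps in the row. Then seat the cover flat on its pins again and push the catch over until it snaps shut on the cover's edge. Leave the two uncapped cans and the brass union where they stand.

Things in the scene. Friction and masses are not known exactly. Their poses are not given: they have to be found in the camera images.
- chute_track: Sloped smooth steel track of the cap chute, on a grey frame bolted to the bench; falls at 24 deg, low end nearer the robot. Origin: floor surface at the foot of the stop's face, mid lane; x uphill along the floor, y left looking uphill, z square off the floor. Lane x = 0-117 mm: 32.6 mm wide, lips (top 15.5 mm off the floor, 25 mm apart) overlap cap flanges, towers stand up between them.
- lane_mouth (a point): Upper end of the lane, on the floor, x = 117 mm of the track: caps can enter or leave the lane only here. Above it a funnel (x = 121 to 155 mm, walls 10 mm high) opens from 32 to 53 mm wide towards the tray.
- tray (a point): Middle of the loading tray's floor, x = 184 mm of the track; axes as the track's. The tray is 53 mm wide inside, x = 155 to 214 mm, side walls 10 mm high, end wall (uphill) 25 mm. A cap set on it slides down by itself when released; should one stop short, push it on by its tower.
- seat (a point): Where the cover's origin lies when seated: x = 167, y = 0, z = 25 mm of the track, axes as the track's (it may settle up to 1.5 mm downhill on the pins). The end wall and two collars of 15 mm diameter (x = 133.5, y = +-36 mm of the track) are 25 mm high and carry it; a round-nosed pin of 6 mm diameter stands up 10 mm from each collar.
- cover_plate: Loose aluminium cover, 104 x 96 x 4 mm, 130-210 g; starts seated under the catch. Origin: middle of its underside; z up, x along the 104 mm edge (uphill when seated). Two 9 mm holes at x = -33.5, y = +-36 mm drop over the pins. Black grip bar along x over its middle: 46 mm long, 11 wide, z = 24 to 34 mm, on a foot 8 mm long at each end; nothing else on the plate.
- catch (a joint): Over-centre spring catch at the left (+y) side of the tray, hinge along the track's x: 0 = shut (its nose reaches over the cover's edge), 1.3 rad = open (nose clear of the plate). Past its dead centre at about 0.65 rad it snaps to the other end and stays there; pushing its tab over takes up to about 5 N.
- catch_tab (a point): Middle of the round bar (18 mm long along the track's x, 8 mm thick) on top of the catch's thumb tab, 38 mm from the pivot at x = 180, y = 58, z = 33 mm of the track. Shut, the tab leans 0.45 rad inward (-y); open, 0.85 rad outward (+y). Push it to +y to open, to -y to shut. Ears at the pivot (y = 52 to 64 mm) reach z = 40 mm; the nose swings up to z = 49 mm.
- cap_0: Loose red spray cap, 12 g, upright on the bench at the start (some starts have fewer caps). Origin: centre of its underside, z up. A round flange of 28.6 mm diameter and 11 mm height carries a tower of 20 mm diameter up to 21 mm; grip it round the tower or the flange, at any yaw.
- cap_1: Loose red spray cap, 12 g, upright on the bench at the start (some starts have fewer caps). Origin: centre of its underside, z up. A round flange of 28.6 mm diameter and 11 mm height carries a tower of 20 mm diameter up to 21 mm; grip it round the tower or the flange, at any yaw.
- cap_2: Loose red spray cap, 12 g, upright on the bench at the start (some starts have fewer caps). Origin: centre of its underside, z up. A round flange of 28.6 mm diameter and 11 mm height carries a tower of 20 mm diameter up to 21 mm; grip it round the tower or the flange, at any yaw.
- cap_3: Loose red spray cap, 12 g, upright on the bench at the start (some starts have fewer caps). Origin: centre of its underside, z up. A round flange of 28.6 mm diameter and 11 mm height carries a tower of 20 mm diameter up to 21 mm; grip it round the tower or the flange, at any yaw.
- line_can_a: Aerosol can without a cap, 67 mm diameter, 185 mm tall, standing left behind the caps; origin at the centre of its underside. Bystander.
- line_can_b: Second such can, 67 mm diameter, 185 mm tall; origin at the centre of its underside. Bystander.
- brass_union: Brass pipe union, 31 x 27 x 40 mm, standing beyond the chute; origin at its underside. Bystander.

How it is judged:
By the outcome, as a careful person would: the job done as asked, in the order asked, and still so for the second after the job is handed in, with the robot touching nothing.
Of cap_0, cap_1, cap_2, cap_3 only 2 to 4 are there at a start; the rules pass over those that are not, and their reading is None.
At some moment in a run one of cap_0, cap_1, cap_2, cap_3 may be knocked a few centimetres aside while the robot is not near it.
It also fails if it takes over 210 s, if anything falls off the work surface, if the arm or the gripper's body presses on something with over 40 N, if the wrist force passes 120 N, or if a joint passes its speed limit or range.

## Working session

There is one attempt and no reset: what is moved stays moved. The work goes in short steps, Python scripts to look and compute and a shell command to move; the robot and the scene stay as the last step left them, time stands still between calls to the robot, and variables do not carry over. Pictures are saved under pics/ and viewed, at most 14 in all, crops included, and the job is handed in when it is done.

```bash
mkdir -p pics; ls
python3 - <<'E'
from station import status, vision, order, silhouettes
import cv2,numpy as np
o=status.get_obs(); print({k:np.round(v,3).tolist() for k,v in o.items()})
for n in ["scene","top"]:
    p=vision.camera(n); cv2.imwrite(f"pics/{n}0.png",p["pixels"][:,:,::-1])
    print(n,np.round(p["K"],1).tolist(),np.round(p["R"],4).tolist(),np.round(p["t"],4).tolist())
    for t in ["cap_0","chute_track","cover_plate","catch","brass_union","line_can_a"]:
        for d in silhouettes(t,p):
            ys,xs=np.nonzero(d["region"]); print(t,round(d["score"],2),d["extent"],round(xs.mean(),1),round(ys.mean(),1),len(xs))
E
```

```text
pics
{'time_s': 0.0, 'qpos': [1.219, 0.3, 1.522, 0.0, 1.321, -0.067], 'joint_vel': [-0.001, -0.001, -0.001, -0.001, -0.0, 0.001], 'tau': [0.0, -53.182, -35.274, 0.071, 0.024, -0.0], 'ee_pos': [0.154, 0.528, 0.185], 'eef_rot': [-3.14, -0.0, 2.857], 'force': [0.018, 0.035, 0.56], 'moment': [0.027, -0.066, -0.031], 'grip_force': 0.0, 'grip_width': 0.094}
scene [[615.7, 0.0, 320.9], [0.0, 615.7, 244.3], [0.0, 0.0, 1.0]] [[0.851, -0.5248, 0.02], [-0.2317, -0.4094, -0.8824], [0.4713, 0.7463, -0.47]] [-0.4765, 0.2626, 1.0511]
cap_0 0.52 [244.2, 245.0, 256.1, 259.8] 249.9 252.1 102
cap_0 0.39 [208.2, 242.3, 220.7, 252.5] 213.6 246.0 108
chute_track 0.96 [322.7, 286.8, 453.0, 382.3] 377.8 349.2 2649
cover_plate 0.59 [380.5, 300.2, 451.7, 357.5] 414.1 327.2 2186
catch 0.59 [401.2, 286.0, 421.9, 305.1] 412.9 298.4 196
brass_union 0.55 [382.4, 276.2, 397.4, 296.5] 389.9 286.9 208
line_can_a 0.95 [280.4, 161.9, 306.2, 229.6] 291.7 196.1 1669
line_can_a 0.7 [337.0, 171.4, 366.4, 205.5] 351.7 187.0 536
top [[510.0, 0.0, 319.2], [0.0, 510.0, 236.4], [0.0, 0.0, 1.0]] [[-0.0276, -0.9996, -0.0113], [-0.9929, 0.0287, -0.1152], [0.1155, 0.008, -0.9933]] [0.0648, 0.6114, 1.242]
cap_0 0.66 [288.6, 294.5, 298.1, 305.2] 290.0 299.0 91
cap_0 0.58 [223.5, 266.7, 231.7, 280.7] 230.2 272.7 78
cap_0 0.55 [195.9, 293.9, 205.6, 304.4] 201.7 299.7 73
cap_0 0.19 [346.0, 190.0, 355.6, 201.2] 350.6 195.4 86
chute_track 0.64 [419.1, 225.4, 494.6, 311.9] 444.3 274.4 1243
cover_plate 0.76 [437.7, 220.1, 496.2, 278.4] 466.6 249.2 1811
catch 0.56 [443.3, 230.2, 458.9, 243.7] 450.1 235.8 128
catch 0.18 [288.4, 294.7, 297.4, 303.7] 290.0 298.6 92
brass_union 0.68 [346.1, 189.4, 359.6, 202.7] 350.5 195.6 117
line_can_a 0.82 [225.1, 147.6, 264.3, 189.6] 246.4 167.4 1075
line_can_a 0.65 [165.5, 181.6, 212.6, 222.3] 185.9 203.3 1201
```

```bash
python3 -c "
import cv2
t=cv2.imread('pics/top0.png')[130:330,150:520]; s=cv2.imread('pics/scene0.png')[150:400,180:480]
cv2.imwrite('pics/a.png',cv2.resize(t,None,fx=2.1,fy=2.1,interpolation=2)); cv2.imwrite('pics/b.png',cv2.resize(s,None,fx=2.4,fy=2.4,interpolation=2))"
```

```text
(no output)
```

View pics/a.png

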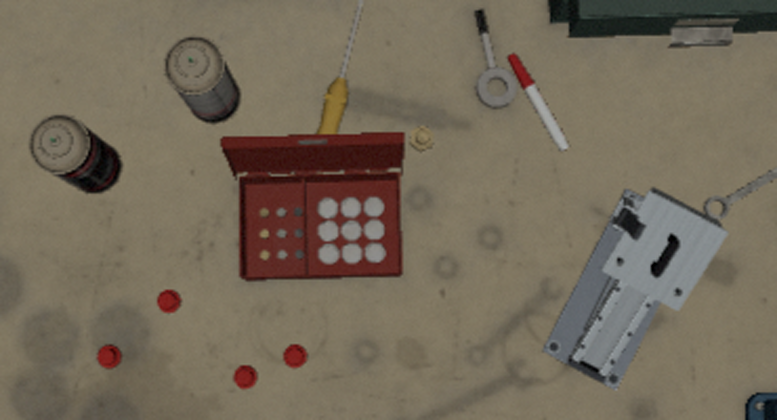

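View pics/b.png

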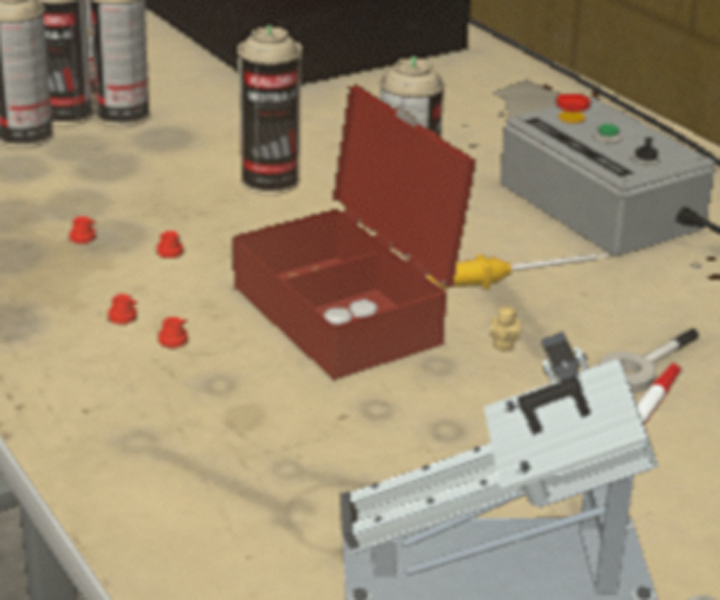

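The top view shows four caps, at crop pixels (245,377), (294,356), (168,300) and (108,356). The chute is at right with its cover on and the catch shut, and a red box stands in the middle. Next I'll zoom on the chute to read its corners.

```bash
python3 -c "
import cv2,numpy as np
t=cv2.imread('pics/top0.png')[212:322,400:510]; s=cv2.imread('pics/scene0.png')[280:390,315:460]
a=cv2.resize(t,None,fx=5,fy=5,interpolation=2);cv2.imwrite('pics/c.png',a); cv2.imwrite('pics/d.png',cv2.resize(s,None,fx=5,fy=5,interpolation=2))"
```

```text
(no output)
```

View pics/c.png

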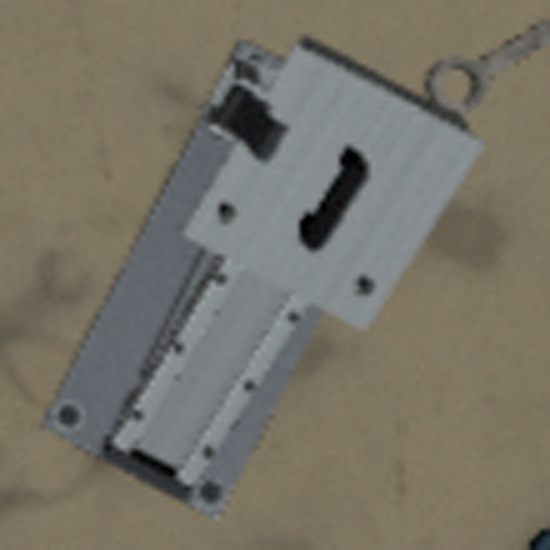

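View pics/d.png

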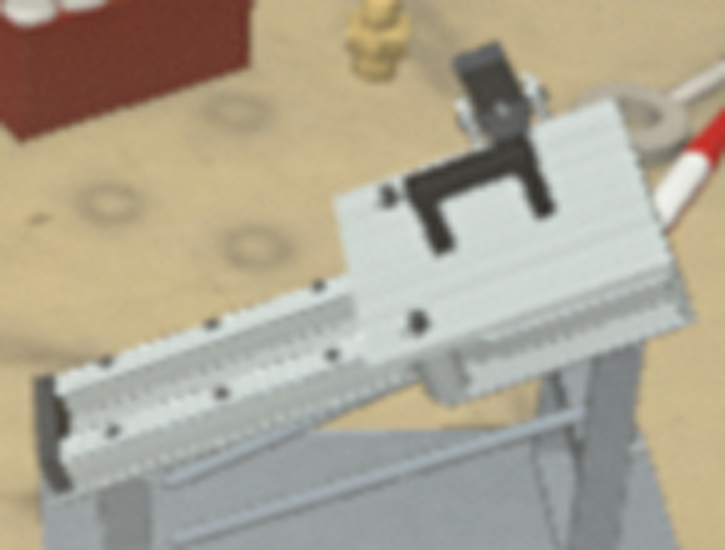

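The crops give the plate corners in top crop c at (303,47), (482,145), (365,328) and (185,235), and the pins at (226,212) and (365,286). In scene crop d the corners are (612,98), (675,258), (362,362) and (335,203), and the pins (390,190) and (418,320). I'll fit the track pose from these.

```bash
cat > h.py <<'E'
import numpy as np, cv2, json
from scipy.optimize import least_squares
from scipy.spatial.transform import Rotation as Ro
from station import status, vision, order, silhouettes
S=np.radians(24)
def Rt(yaw,s=S): return Ro.from_euler('z',yaw).as_matrix()@Ro.from_euler('y',-s).as_matrix()
def track():
    p=json.load(open('track.json')); return np.array(p[:3]),Rt(p[3])
def proj(c,X):
    Y=np.atleast_2d(X)@np.array(c["R"]).T+c["t"]; K=np.array(c["K"])
    return Y[:,:2]/Y[:,2:]*[K[0,0],K[1,1]]+K[:2,2]
def ray(c,uv,z):   # pixel -> world point on plane z
    R=np.array(c["R"]);o=-R.T@c["t"];K=np.array(c["K"])
    d=R.T@np.array([(uv[0]-K[0,2])/K[0,0],(uv[1]-K[1,2])/K[1,1],1]); return o+d*(z-o[2])/d[2]
def T2W(p): o,R=track(); return o+R@(np.array(p)/1000)
def toolR(tilt=True): # tool y = track y, tool z = -track z (or down)
    yaw=json.load(open('track.json'))[3]; R=Rt(yaw,S if tilt else 0); return R@np.diag([-1,1,-1.])
def plan(*goals,base=None): # goals: (worldpos,R); prints rows' shift/turn from base pose
    if base is None:
        o=status.get_obs(); base=(np.array(o["ee_pos"]),Ro.from_euler('xyz',o["eef_rot"]).as_matrix())
    p0,R0=base
    for p,R in goals:
        print(np.round(np.r_[R0.T@(p-p0)/.5, Ro.from_matrix(R0.T@R).as_rotvec()/(np.pi/2)],4).tolist())
def caps(pic,lo=60):
    im=pic["pixels"].astype(int); m=((im[:,:,0]>110)&(im[:,:,1]<60)&(im[:,:,2]<70)).astype(np.uint8)
    n,l,st,ce=cv2.connectedComponentsWithStats(m)
    return [(ce[i],st[i,4]) for i in range(1,n) if 30<st[i,4]<250]
E
python3 - <<'E'
from h import *
T=vision.camera("top");Sc=vision.camera("scene")
M=np.array([[219,48,29],[219,-48,29],[115,-48,29],[115,48,29],[133.5,36,35],[133.5,-36,35]])/1000
a=(np.array([[303,47],[482,145],[365,328],[185,235],[226,212],[365,286]])+.5)/5-.5+[400,212]
b=(np.array([[612,98],[675,258],[362,362],[335,203],[390,190],[418,320]])+.5)/5-.5+[315,280]
f=lambda q:np.r_[(proj(T,q[:3]+M@Rt(q[3]).T)-a).ravel(),(proj(Sc,q[:3]+M@Rt(q[3]).T)-b).ravel()]
r=least_squares(f,[.45,-.25,.06,-.5]);print(r.x,np.degrees(r.x[3]));print(np.round(r.fun.reshape(2,6,2),1).tolist())
json.dump(r.x.tolist(),open('track.json','w'))
print(caps(T))
for uv in [(266.7,309.5)]+[d[0] for d in caps(T)]: print(np.round(ray(T,uv,.012),3))
for d in silhouettes("cap_0",T): ys,xs=np.nonzero(d["region"]);print(round(d["score"],2),xs.mean(),ys.mean(),np.round(ray(T,(xs.mean(),ys.mean()),.012),3))
print("tabshut",T2W([180,41.5,67.2]),"bar",T2W([167,0,54]))
# hover wrist view: 160mm off plate
plan((T2W([175,19,150]),toolR()))
E
```

```text
[ 0.4405598  -0.21997413  0.03530436 -0.52587965] -30.130684472912613
[[[-1.1, -0.8], [1.0, -0.4], [0.2, 0.6], [-0.6, -0.4], [-0.1, 0.8], [-0.0, 0.8]], [[0.9, 0.1], [-0.1, 1.0], [1.6, 1.3], [0.3, -0.9], [-1.1, -0.4], [-1.1, -1.2]]]
[(array([ 8.98113208, 10.35220126]), np.int32(159)), (array([50.63636364,  4.70909091]), np.int32(110)), (array([39.44761905, 23.60952381]), np.int32(210)), (array([41.88888889, 34.62962963]), np.int32(54)), (array([19.67741935, 35.41935484]), np.int32(31)), (array([13.8125 , 43.46875]), np.int32(32)), (array([56.20588235, 45.26470588]), np.int32(34)), (array([49.82352941, 52.36470588]), np.int32(85)), (array([22.24817518, 58.70072993]), np.int32(137)), (array([ 3.07042254, 63.90140845]), np.int32(71)), (array([44.29166667, 70.39583333]), np.int32(96)), (array([57.23611111, 79.16666667]), np.int32(72)), (array([46.19277108, 85.12048193]), np.int32(83)), (array([252.59349593,  86.39837398]), np.int32(123)), (array([ 9.05128205, 85.69230769]), np.int32(39)), (array([56.325, 91.475]), np.int32(40)), (array([26.09090909, 98.47727273]), np.int32(44)), (array([ 
[... 1748 characters left out ...]
.673 0.012]
[0.904 0.769 0.012]
[0.896 0.864 0.012]
[0.89  0.708 0.012]
[0.872 0.806 0.012]
[0.867 0.67  0.012]
[ 0.801 -0.16   0.012]
[0.665 0.827 0.012]
[0.656 0.71  0.012]
[0.587 0.751 0.012]
[0.527 0.278 0.012]
[0.512 0.786 0.012]
[0.507 0.708 0.012]
[0.464 0.351 0.012]
[0.458 0.126 0.012]
[0.434 0.188 0.012]
[0.452 0.848 0.012]
[0.409 0.769 0.012]
0.62 230.02 272.81 [0.529 0.276 0.012]
0.56 266.69 309.05 [0.436 0.185 0.012]
0.48 350.7549019607843 195.58823529411765 [ 0.719 -0.036  0.012]
0.47 201.70114942528735 299.37931034482756 [0.464 0.349 0.012]
tabshut [ 0.57997188 -0.25290488  0.16990721] bar [ 0.55351203 -0.28553109  0.15256084]
[-1.1703, -1.285, -0.1168, 0.0321, -0.2654, 0.1512]
```

```bash
python3 -m pendant '[-0.585,-0.643,-0.06,0.016,-0.133,0.076,-1, -0.585,-0.643,-0.06,0.016,-0.133,0.076,-1, -0.585,-0.643,-0.06,0.016,-0.133,0.076,-1, -0.585,-0.643,-0.06,0.016,-0.133,0.076,-1, -0.585,-0.643,-0.06,0.016,-0.133,0.076,-1, -0.585,-0.643,-0.06,0.016,-0.133,0.076,-1, -0.585,-0.643,-0.06,0.016,-0.133,0.076,-1, -0.585,-0.643,-0.06,0.016,-0.133,0.076,-1, -0.585,-0.643,-0.06,0.016,-0.133,0.076,-1, -0.585,-0.643,-0.06,0.016,-0.133,0.076,-1, -0.585,-0.643,-0.06,0.016,-0.133,0.076,-1]'
python3 -c "
from h import *
plan((T2W([175,19,150]),toolR()))"
```

```text
time_s: 1.95
ee_pos: [0.345, 0.1368, 0.2153]
eef_rot: [-3.129, 0.21, 2.736]
force: [-0.6, 0.6, -1.2]
grip_width: 0.0097
grip_force: 0.0
[-0.6553, -0.5651, 0.0889, 0.0159, -0.1323, 0.0737]
```

```bash
python3 -m pendant '[-0.655,-0.565,0.089,0.016,-0.132,0.074,-1, -0.655,-0.565,0.089,0.016,-0.132,0.074,-1, -0.655,-0.565,0.089,0.016,-0.132,0.074,-1, -0.655,-0.565,0.089,0.016,-0.132,0.074,-1, -0.655,-0.565,0.089,0.016,-0.132,0.074,-1, -0.655,-0.565,0.089,0.016,-0.132,0.074,-1, -0.655,-0.565,0.089,0.016,-0.132,0.074,-1, -0.655,-0.565,0.089,0.016,-0.132,0.074,-1, -0.655,-0.565,0.089,0.016,-0.132,0.074,-1, -0.655,-0.565,0.089,0.016,-0.132,0.074,-1, -0.655,-0.565,0.089,0.016,-0.132,0.074,-1, -0.655,-0.565,0.089,0.016,-0.132,0.074,-1]'
python3 -c "
from h import *
w=vision.camera('wrist');cv2.imwrite('pics/w1.png',w['pixels'][:,:,::-1])
print(np.round(w['K'],1).tolist());print(np.round(w['R'],4).tolist(),w['t'])
o=status.get_obs();print(o['qpos'])
plan((T2W([175,19,62]),toolR()))"
```

```text
time_s: 3.15
ee_pos: [0.5366, -0.2504, 0.2432]
eef_rot: [-3.141, 0.418, 2.62]
force: [-0.5, -0.1, -0.1]
grip_width: 0.0008
grip_force: 0.0
[[371.6, 0.0, 319.4], [0.0, 371.6, 234.7], [0.0, 0.0, 1.0]]
[[0.4985, 0.8669, -0.0005], [0.6908, -0.3969, 0.6044], [0.5238, -0.3016, -0.7967]] [-0.04980141 -0.59952045  0.0468141 ]
[-0.49276569  0.10416346  1.67781752 -0.01499486  0.94162994 -1.53527946]
[-0.0011, -0.0057, 0.1763, 0.0008, -0.0004, 0.0023]
```

View pics/w1.png

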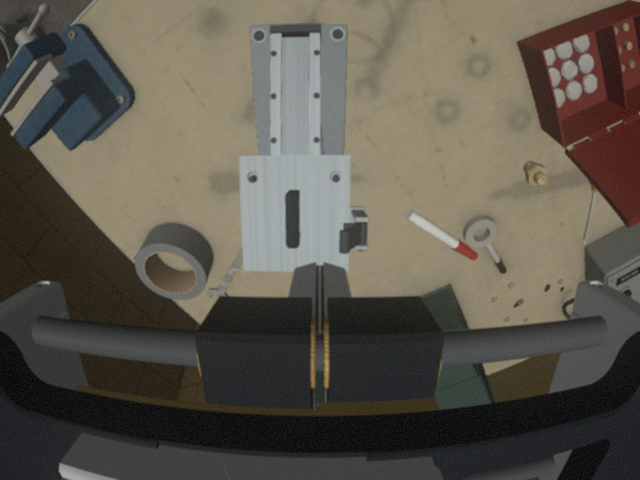

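The wrist view shows the cover (corners (239,155), (350,154), (243,271), pins (252,177), (335,177)) and the catch at (355,232), shut. I'll refine the fit with these.

```bash
cat >> h.py <<'E'
def projw(c,X):
    Y=np.atleast_2d(X)@np.array(c["R"]).T+c["t"]; K=np.array(c["K"]); r=np.linalg.norm(Y[:,:2],axis=1); th=np.arctan2(r,Y[:,2])
    return Y[:,:2]/r[:,None]*(th*K[0,0])[:,None]+K[:2,2]
def rayw(c,uv,z):
    R=np.array(c["R"]);K=np.array(c["K"]);o=-R.T@c["t"];d=(np.array(uv)-K[:2,2])/K[0,0];th=np.linalg.norm(d)
    v=R.T@np.r_[d/th*np.sin(th),np.cos(th)]; return o+v*(z-o[2])/v[2]
E
python3 - <<'E'
from h import *
T=vision.camera("top");Sc=vision.camera("scene");w=vision.camera("wrist")
M=np.array([[219,48,29],[219,-48,29],[115,-48,29],[115,48,29],[133.5,36,35],[133.5,-36,35]])/1000
a=(np.array([[303,47],[482,145],[365,328],[185,235],[226,212],[365,286]])+.5)/5-.5+[400,212]
b=(np.array([[612,98],[675,258],[362,362],[335,203],[390,190],[418,320]])+.5)/5-.5+[315,280]
g=cv2.cvtColor(w["pixels"],cv2.COLOR_RGB2GRAY)
cc=cv2.cornerSubPix(g,np.float32([[243,271],[239,155],[350,154]]).reshape(-1,1,2),(4,4),(-1,-1),(3,30,.01)).reshape(-1,2)
pins=[]
for u,v in [(335,177),(252,177)]:
    q=g[v-6:v+7,u-6:u+7].astype(float); k=np.clip(q.max()*.75-q,0,None); yy,xx=np.mgrid[v-6:v+7,u-6:u+7]; pins.append([(k*xx).sum()/k.sum(),(k*yy).sum()/k.sum()])
c=np.r_[cc,pins]; Mw=M[[1,2,3,4,5]]; print(c)
X=lambda q,M:q[:3]+M@Rt(q[3]).T
fw=lambda q:(projw(w,X(q,Mw))-c).ravel()
f=lambda q:np.r_[.6*(proj(T,X(q,M))-a).ravel(),.6*(proj(Sc,X(q,M))-b).ravel(),fw(q)]
x0=json.load(open('track.json'))
r=least_squares(f,x0,loss='soft_l1');print(r.x);print(np.round(fw(r.x).reshape(-1,2),1).tolist())
r2=least_squares(fw,x0);print("wrist only",r2.x,np.round(r2.fun,1))
json.dump(r.x.tolist(),open('track.json','w'))
plan((T2W([177,19,62]),toolR()),(T2W([177,62,62]),toolR()))
E
```

```text
[[243.         271.        ]
 [239.56454468 155.23298645]
 [350.09143066 154.03793335]
 [336.21258721 177.27822868]
 [253.28851312 177.68034985]]
[ 0.4399823  -0.22047005  0.03600365 -0.52586703]
[[0.7, -0.8], [-0.1, 0.6], [0.2, 1.2], [0.3, -0.3], [-1.2, -0.4]]
wrist only [ 0.43947566 -0.22014258  0.03694334 -0.52516995] [ 0.6 -0.6 -0.2  0.5  0.4  1.   0.5 -0.4 -1.3 -0.5]
[-0.0044, -0.0057, 0.1752, 0.0006, -0.0, 0.0019]
[-0.0046, 0.0803, 0.1752, 0.0006, -0.0, 0.0019]
```

```bash
python3 -m pendant '[-0.004,-0.006,0.09,0,0,0.002,-1, -0.004,-0.006,0.175,0,0,0.002,-1, -0.004,-0.006,0.175,0,0,0.002,-1, -0.004,0.01,0.175,0,0,0.002,-1, -0.004,0.022,0.175,0,0,0.002,-1, -0.004,0.034,0.175,0,0,0.002,-1, -0.004,0.046,0.175,0,0,0.002,-1, -0.004,0.058,0.175,0,0,0.002,-1, -0.004,0.07,0.175,0,0,0.002,-1, -0.004,0.08,0.175,0,0,0.002,-1, -0.004,0.08,0.175,0,0,0.002,-1]'
python3 -m pendant '[0,-0.04,-0.01,0,0,0,-1, 0,-0.08,-0.09,0,0,0,0, 0,-0.08,-0.17,0,0,0,0, 0,-0.08,-0.17,0,0,0,0, 0,-0.08,-0.17,0,0,0,0]'
python3 -c "
from h import *
w=vision.camera('wrist');cv2.imwrite('pics/w2.png',cv2.resize(w['pixels'][100:300,200:420,::-1],None,fx=3,fy=3))
R=toolR();plan((T2W([167,0,85]),R),(T2W([167,0,35]),R))"
```

```text
time_s: 4.45
ee_pos: [0.5889, -0.2358, 0.1642]
eef_rot: [3.141, 0.418, 2.615]
force: [0.5, -0.1, 1.0]
grip_width: 0.0002
grip_force: 0.0
time_s: 4.95
ee_pos: [0.5387, -0.2538, 0.2424]
eef_rot: [3.141, 0.42, 2.614]
force: [-0.6, -0.6, -0.6]
grip_width: 0.029
grip_force: 0.0
[0.0188, -0.0417, 0.122, 0.0002, -0.0008, -0.0008]
[0.0187, -0.0417, 0.222, 0.0002, -0.0008, -0.0008]
```

View pics/w2.png

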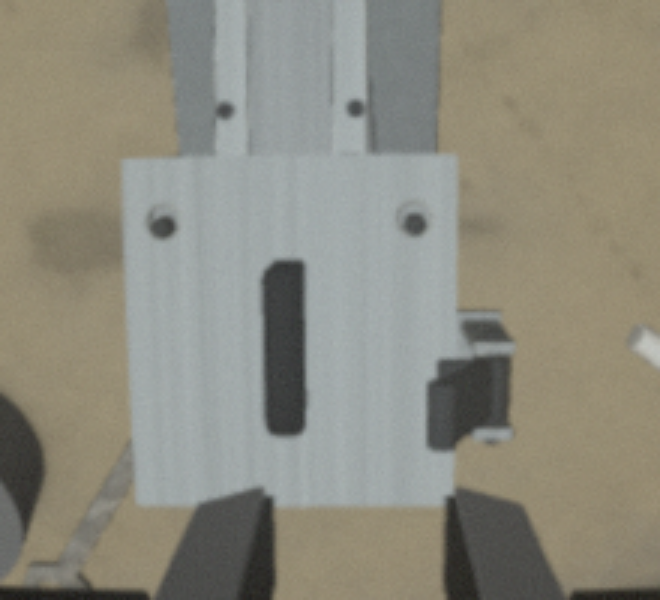

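```bash
python3 -c "
from h import *
w=vision.camera('wrist')
for p in [[180,41.5,67.2],[171,41.5,67.2],[180,86.5,58],[180,58,33],[115,48,29],[115,-48,29],[133.5,36,35],[167,0,59]]: print(p,(projw(w,T2W(p))[0]-[200,100])*3)
d=silhouettes('catch_tab',w);print([(x['score'],x['extent']) for x in d])
o,R=track();ob=status.get_obs();print(R.T@(np.array(ob['ee_pos'])-o), R.T@(np.array([.5889,-.2358,.1642])-o))
d=silhouettes('catch',w);print([(x['score'],x['extent']) for x in d])
"
```

```text
[180, 41.5, 67.2] [440.13424329 415.15285686]
[171, 41.5, 67.2] [440.6777581  381.02581784]
[180, 86.5, 58] [603.23228765 406.71795208]
[180, 58, 33] [488.54138264 386.8974064 ]
[115, 48, 29] [455.65571014 159.60699701]
[115, -48, 29] [119.32795267 163.05129879]
[133.5, 36, 35] [414.11367924 225.57835891]
[167, 0, 59] [280.60210141 359.79476084]
[(0.81, [344.2, 220.4, 367.6, 251.0])]
[0.17608944 0.02092336 0.14524492] [0.17683413 0.06149248 0.06159675]
[(0.91, [343.4, 220.0, 370.5, 250.2])]
```

The catch is still shut (tab at crop (440,410)). I'll push again with the finger lower and check while still pressing.

```bash
python3 -c "
from h import *
R=toolR();plan((T2W([179,22,85]),R),(T2W([179,22,54]),R),(T2W([179,66,54]),R))"
```

```text
[-0.0061, 0.0021, 0.1205, 0.0002, -0.0018, -0.0006]
[-0.0063, 0.0021, 0.1825, 0.0002, -0.0018, -0.0006]
[-0.0062, 0.0901, 0.1825, 0.0002, -0.0018, -0.0006]
```

```bash
python3 -m pendant '[0,0,0,0,0,0,-1, 0,0,0,0,0,0,-1, -0.006,0.002,0.09,0,0,0,-1, -0.006,0.002,0.12,0,0,0,-1, -0.006,0.002,0.182,0,0,0,-1, -0.006,0.002,0.182,0,0,0,-1, -0.006,0.02,0.182,0,0,0,-1, -0.006,0.03,0.182,0,0,0,-1, -0.006,0.04,0.182,0,0,0,-1, -0.006,0.04,0.182,0,0,0,-1]'
python3 -m pendant '[0,0.01,0,0,0,0,-1, 0,0.02,0,0,0,0,-1, 0,0.02,0,0,0,0,-1]'
python3 -m pendant '[0,0.01,0,0,0,0,-1, 0,0.02,0,0,0,0,-1, 0,0.03,0,0,0,0,-1, 0,0.03,0,0,0,0,-1]'
python3 -c "
from h import *
w=vision.camera('wrist');s=vision.camera('scene')
a=cv2.resize(w['pixels'][150:350,220:440,::-1],None,fx=1.8,fy=1.8);b=cv2.resize(s['pixels'][230:390,315:475,::-1],(360,360));cv2.imwrite('pics/w3.png',np.hstack([a,b]))
for n,p in (('scene',s),('wrist',w)): print(n,[(x['score'],x['extent']) for x in silhouettes('catch',p)])
"
```

```text
time_s: 6.15
ee_pos: [0.5836, -0.2555, 0.1611]
eef_rot: [3.141, 0.42, 2.615]
force: [0.2, 0.1, -0.1]
grip_width: 0.0004
grip_force: 0.0
time_s: 6.45
ee_pos: [0.5884, -0.2471, 0.1601]
eef_rot: [3.141, 0.418, 2.615]
force: [0.2, 0.4, -0.2]
grip_width: 0.0007
grip_force: 0.0
time_s: 6.85
ee_pos: [0.596, -0.2341, 0.1599]
eef_rot: [3.141, 0.418, 2.615]
force: [0.8, -0.5, 0.2]
grip_width: 0.0004
grip_force: 0.0
scene [(0.74, [402.7, 285.7, 419.9, 308.5])]
wrist [(0.94, [268.3, 242.6, 317.5, 290.0])]
```

View pics/w3.png

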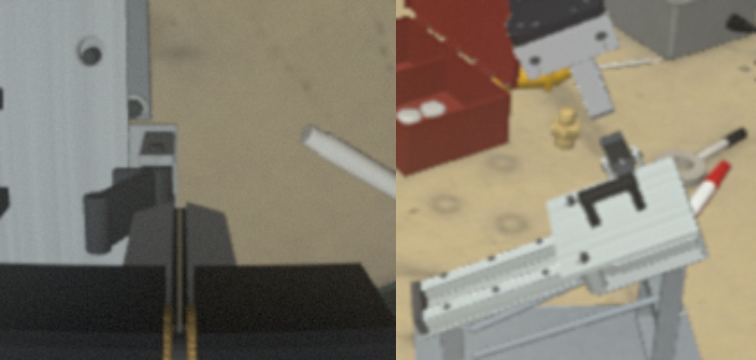

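```bash
python3 -c "
from h import *
s=vision.camera('scene');w=vision.camera('wrist');t=vision.camera('top')
o=status.get_obs();e=np.array(o['ee_pos']);print(e,o['eef_rot'])
print('ee',proj(s,e),projw(w,e),proj(t,e))
oo,R=track();print('track coords',R.T@(e-oo)*1000)
for p in [[180,41.5,67.2],[180,58,33]]: print(T2W(p),proj(s,T2W(p)),projw(w,T2W(p)))
im=t['pixels'][190:300,400:510,::-1];cv2.imwrite('pics/t3.png',cv2.resize(im,None,fx=5,fy=5))
"
```

```text
[ 0.59553783 -0.2348069   0.15994638] [3.1407261  0.41817645 2.61408301]
ee [[410.12032824 289.63792807]] [[320.13487892 265.52267011]] [[443.98932928 234.16005493]]
track coords [179.89327303  65.6833453   55.57856769]
[ 0.5793948  -0.25339904  0.1706065 ] [[410.16160629 291.91157272]] [[275.23327849 272.26826591]]
[ 0.59970813 -0.24611088  0.13936324] [[415.00605855 301.8945912 ]] [[307.74970709 254.52766662]]
```

View pics/t3.png

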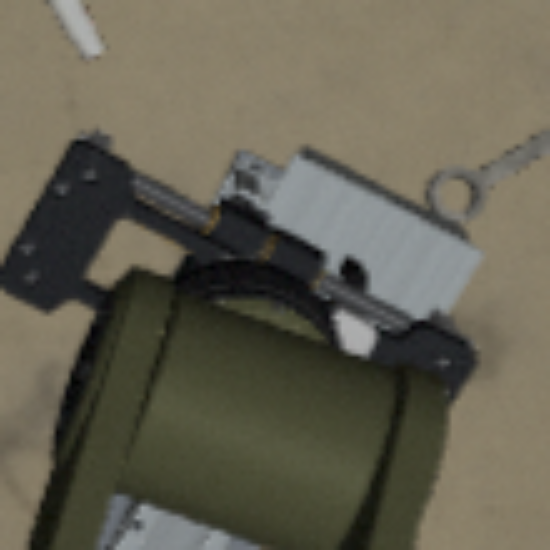

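```bash
python3 -c "
from h import *
s=vision.camera('scene');w=vision.camera('wrist')
o=status.get_obs();e=np.array(o['ee_pos']);R=Ro.from_euler('xyz',o['eef_rot']).as_matrix()
for z in (0,-.01,-.02,-.03):
  for x in (-.008,.008): print(z,x,np.round(proj(s,e+R@[x,0,z])[0],1),np.round(projw(w,e+R@[x,-.0125,z])[0],1),np.round(projw(w,e+R@[x,0.0125,z])[0],1))
print('cam in tool',R.T@(-np.array(w['R']).T@w['t']-e))
a=cv2.resize(w['pixels'][220:330,250:390,::-1],None,fx=4,fy=4,interpolation=2);b=cv2.resize(s['pixels'][220:330,360:440,::-1],None,fx=4,fy=4,interpolation=2)[:440];a=a[:440]
cv2.imwrite('pics/w4.png',np.hstack([a,b])[:, :800]); print(a.shape,b.shape)
"
```

```text
0 -0.008 [414.4 288. ] [298.4 278.8] [342.1 278.8]
0 0.008 [405.8 291.1] [298. 252.] [342.6 252. ]
-0.01 -0.008 [412.6 283.6] [297.4 285.1] [343.1 285.1]
-0.01 0.008 [404.  286.7] [296.9 257.1] [343.7 257.1]
-0.02 -0.008 [410.8 279.1] [296.3 291.9] [344.3 291.9]
-0.02 0.008 [402.1 282.3] [295.8 262.8] [344.9 262.8]
-0.03 -0.008 [408.9 274.6] [295.2 299.5] [345.6 299.5]
-0.03 0.008 [400.2 277.8] [294.5 269. ] [346.3 269. ]
cam in tool [ 0.06507841 -0.00048324 -0.20003831]
(440, 560, 3) (440, 320, 3)
```

View pics/w4.png

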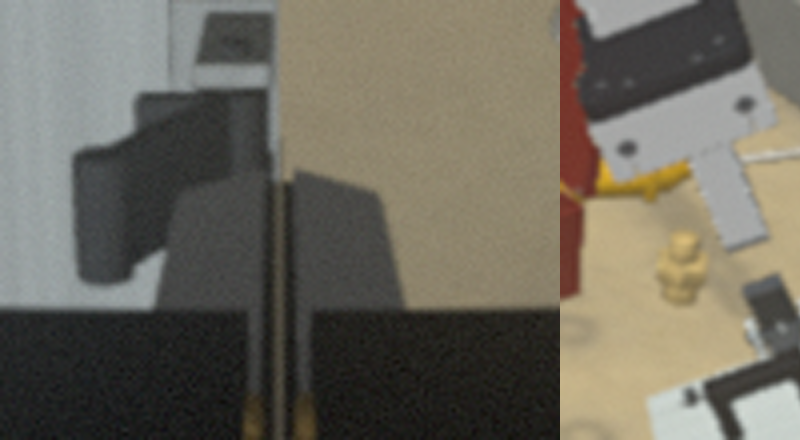

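The wrist and scene views agree that the real fingertips end about 20 mm behind the reported TCP (tip edge at scene (401,282) and (412,279)). My pushes passed over the tab, so I'll add this offset to the planning.

```bash
cat >> h.py <<'E'
TIP=.0205
def tp(p,tilt=True): # track mm point for the real fingertip
    R=toolR(tilt); return (T2W(p)+R[:,2]*TIP,R)
def wp(p,tilt=False):
    R=toolR(tilt); return (np.array(p)+R[:,2]*TIP,R)
E
python3 -c "
from h import *
plan(tp([179,66,90]),tp([179,21,90]),tp([179,21,58]),tp([179,64,58]))"
```

```text
[0.0019, 0.0005, -0.0278, 0.0002, -0.0003, -0.0009]
[0.0018, -0.0895, -0.0278, 0.0002, -0.0003, -0.0009]
[0.0018, -0.0895, 0.0362, 0.0002, -0.0003, -0.0009]
[0.0019, -0.0035, 0.0362, 0.0002, -0.0003, -0.0009]
```

```bash
python3 -m pendant '[0.002,0,-0.028,0,0,-0.001,-1, 0.002,-0.09,-0.028,0,0,-0.001,-1, 0.002,-0.09,0.036,0,0,-0.001,-1, 0.002,-0.09,0.036,0,0,-0.001,-1, 0.002,-0.07,0.036,0,0,-0.001,-1, 0.002,-0.06,0.036,0,0,-0.001,-1, 0.002,-0.05,0.036,0,0,-0.001,-1]'
python3 -m pendant '[0,0.01,0,0,0,0,-1, 0,0.02,0,0,0,0,-1]'
python3 -m pendant '[0,0.01,0,0,0,0,-1, 0,0.02,0,0,0,0,-1, 0,0.026,0,0,0,0,-1, 0,0.026,0,0,0,0,-1]'
python3 -c "
from h import *
s=vision.camera('scene');w=vision.camera('wrist')
for n,p in (('scene',s),('wrist',w)): print(n,[(x['score'],x['extent']) for x in silhouettes('catch',p)])
for p in [[180,41.5,67.2],[180,86.5,58],[180,58,33]]: print(proj(s,T2W(p)),projw(w,T2W(p)))
plan(tp([179,60,110]),tp([168,0,110]),tp([168,0,40]))
cv2.imwrite('pics/w5.png',cv2.resize(w['pixels'][150:350,220:440,::-1],None,fx=1.8,fy=1.8))
"
```

```text
time_s: 8.0
ee_pos: [0.5893, -0.2584, 0.1445]
eef_rot: [3.141, 0.42, 2.617]
force: [-1.4, -1.4, 0.7]
grip_width: 0.0004
grip_force: 0.8
time_s: 8.2
ee_pos: [0.5941, -0.25, 0.1435]
eef_rot: [3.141, 0.419, 2.617]
force: [-0.1, -0.5, -0.2]
grip_width: 0.0005
grip_force: 0.0
time_s: 8.6
ee_pos: [0.6003, -0.2392, 0.1431]
eef_rot: [3.141, 0.418, 2.616]
force: [0.2, -0.6, 0.7]
grip_width: 0.0003
grip_force: 0.0
scene [(0.53, [403.4, 287.8, 421.0, 303.3]), (0.41, [207.4, 239.1, 221.3, 254.7])]
wrist [(0.96, [300.6, 251.3, 370.8, 296.6])]
[[410.16160629 291.91157272]] [[274.59263606 286.18763781]]
[[407.93437468 282.31944183]] [[363.79870236 279.82428738]]
[[415.00605855 301.8945912 ]] [[309.7380558  265.07121213]]
[-0.0003, -0.0074, -0.1039, 0.0001, -0.0004, 0.0001]
[0.0218, -0.1273, -0.1039, 0.0001, -0.0004, 0.0001]
[0.0217, -0.1274, 0.0361, 0.0001, -0.0004, 0.0001]
```

View pics/w5.png

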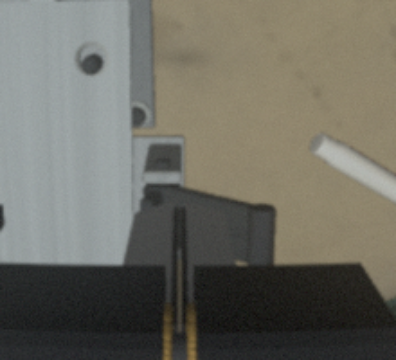

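The catch is now open, with its tab to the right at (262,220) in the crop and the nose clear of the plate. Next I'll grasp the cover.

```bash
python3 -m pendant '[0,-0.007,-0.05,0,0,0,-1, 0,-0.007,-0.104,0,0,0,-1, 0.01,-0.06,-0.104,0,0,0,0, 0.022,-0.127,-0.104,0,0,0,0, 0.022,-0.127,-0.104,0,0,0,0, 0.022,-0.127,-0.104,0,0,0,0, 0.022,-0.127,-0.104,0,0,0,0, 0.022,-0.127,-0.02,0,0,0,0, 0.022,-0.127,0.03,0,0,0,0, 0.022,-0.127,0.044,0,0,0,0, 0.022,-0.127,0.044,0,0,0,0]'
python3 -m pendant '[0,0,0,0,0,0,-1, 0,0,0,0,0,0,-1, 0,0,0,0,0,0,-1, 0,0,0,0,0,0,-1, 0,0,0,0,0,0,-1, 0,0,0,0,0,0,-1]' 30
python3 -m pendant '[0,0,0,0,0,0,-1]'
python3 -c "
from h import *
plan(tp([168,0,36]),tp([168,0,100]),wp([.42,-.03,.13]),wp([.42,-.03,.012]))"
```

```text
time_s: 9.9
ee_pos: [0.5675, -0.2933, 0.1179]
eef_rot: [3.141, 0.417, 2.617]
force: [1.8, -0.2, 0.0]
grip_width: 0.047
grip_force: 0.0
time_s: 10.5
ee_pos: [0.5674, -0.294, 0.119]
eef_rot: [3.141, 0.419, 2.616]
force: [-3.1, 1.3, 2.9]
grip_width: 0.0109
grip_force: 30.0
time_s: 10.6
ee_pos: [0.5674, -0.294, 0.1189]
eef_rot: [3.141, 0.419, 2.616]
force: [-3.8, 2.3, 6.3]
grip_width: 0.0108
grip_force: 30.0
[0.0002, -0.0007, 0.0009, 0.0002, -0.0001, 0.0002]
[0.0002, -0.0007, -0.1271, 0.0002, -0.0001, 0.0002]
[0.4826, 0.3089, -0.1941, 0.0001, 0.2666, 0.0002]
[0.5786, 0.3089, 0.0215, 0.0001, 0.2666, 0.0002]
```

```bash
python3 -m pendant '[0,0,-0.02,0,0,0,-1, 0,0,-0.04,0,0,0,-1, 0,0,-0.1,0,0,0,-1, 0,0,-0.16,0,0,0,-1, 0,0,-0.16,0,0,0,-1]'
python3 -c "
from h import *
plan(wp([.42,-.03,.13]),wp([.42,-.03,.0125]))
w=vision.camera('wrist');cv2.imwrite('pics/w6.png',w['pixels'][:,:,::-1])"
```

```text
time_s: 11.1
ee_pos: [0.5394, -0.2777, 0.1961]
eef_rot: [3.142, 0.424, 2.616]
force: [0.6, -0.3, -1.6]
grip_width: 0.0107
grip_force: 30.0
[0.4861, 0.3088, -0.0293, 0.0001, 0.2699, 0.0003]
[0.5828, 0.3088, 0.1849, 0.0001, 0.2699, 0.0003]
```

```bash
python3 -m pendant '[0.12,0.08,-0.03,0,0.07,0,-1, 0.24,0.15,-0.03,0,0.13,0,-1, 0.36,0.23,-0.03,0,0.2,0,-1, 0.486,0.309,-0.029,0,0.27,0,-1, 0.486,0.309,-0.029,0,0.27,0,-1, 0.486,0.309,-0.029,0,0.27,0,-1, 0.486,0.309,-0.029,0,0.27,0,-1, 0.486,0.309,-0.029,0,0.27,0,-1]'
python3 -c "
from h import *
plan(wp([.42,-.03,.06]),wp([.42,-.03,.0125]),wp([.42,-.03,.14]))"
```

```text
time_s: 11.95
ee_pos: [0.4193, -0.0293, 0.1056]
eef_rot: [-3.141, -0.007, 2.618]
force: [-0.1, 0.1, -0.3]
grip_width: 0.0107
grip_force: 30.0
[-0.0027, -0.0004, 0.1322, -0.0002, -0.0044, 0.0011]
[-0.0034, -0.0004, 0.2271, -0.0002, -0.0044, 0.0011]
[-0.0017, -0.0005, -0.0278, -0.0002, -0.0044, 0.0011]
```

```bash
python3 -m pendant '[-0.003,0,0.09,0,-0.004,0.001,-1, -0.003,0,0.18,0,-0.004,0.001,-1, -0.003,0,0.21,0,-0.004,0.001,-1, -0.003,0,0.222,0,-0.004,0.001,-1, -0.003,0,0.222,0,-0.004,0.001,-1]'
python3 -m pendant '[0,0,0.004,0,0,0,-1, 0,0,0.004,0,0,0,-1]'
python3 -c "
from h import *
w=vision.camera('wrist');s=vision.camera('scene')
cv2.imwrite('pics/w7.png',np.hstack([cv2.resize(w['pixels'][100:400,150:500,::-1],(400,343)),s['pixels'][200:543,200:500,::-1][:343] if 0 else cv2.resize(s['pixels'][230:430,200:430,::-1],(394,343))]))"
```

```text
time_s: 12.45
ee_pos: [0.4206, -0.0307, -0.005]
eef_rot: [-3.141, -0.0, 2.614]
force: [-0.0, 0.6, -1.1]
grip_width: 0.0109
grip_force: 30.0
time_s: 12.65
ee_pos: [0.421, -0.0304, -0.006]
eef_rot: [3.141, 0.002, 2.614]
force: [0.0, 0.4, -1.9]
grip_width: 0.0107
grip_force: 30.0
```

View pics/w7.png

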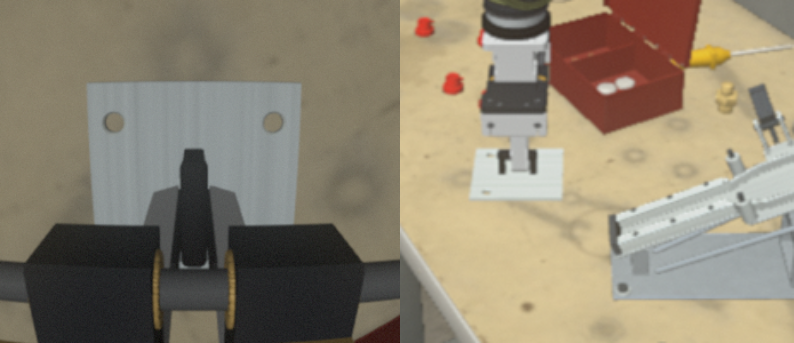

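The cover hangs just above a clear patch of bench (holes at crop (114,122) and (273,122)), with pins and tray exposed. I'll set it down, release and look at the caps.

```bash
python3 -m pendant '[0,0,0.003,0,0,0,-1, 0,0,0.005,0,0,0,-1]'
python3 -m pendant '[0,0,0,0,0,0,-0.4, 0,0,0,0,0,0,-0.4, 0,0,0,0,0,0,-0.4, 0,0,0,0,0,0,-0.4]' 10
python3 -m pendant '[0,0,-0.09,0,0,0,-0.3, 0,0,-0.18,0,0,0,-0.3, 0,0,-0.27,0,0,0,-0.3, 0,0,-0.27,0,0,0,-0.3]'
cat >> h.py <<'E'
def findcaps(n='top',z=.012):
    p=vision.camera(n); out=[]
    for c,a in caps(p):
        X=ray(p,c,z) if n!='wrist' else rayw(p,c,z)
        if .3<X[0]<.56 and -.2<X[1]<.45: out.append((np.round(X,4).tolist(),int(a)))
    return out
E
python3 -c "
from h import *
print(findcaps(),findcaps('scene'))
t=vision.camera('top')
print([(round(x['score'],2),np.round(ray(t,np.argwhere(x['region']).mean(0)[::-1],.012),3).tolist()) for x in silhouettes('cap_0',t)])
plan(wp([.458,.126,.09]))"
```

```text
time_s: 12.95
ee_pos: [0.4204, -0.0301, -0.0092]
eef_rot: [3.141, 0.001, 2.615]
force: [1.0, -0.1, 0.3]
grip_width: 0.0107
grip_force: 30.0
time_s: 13.35
ee_pos: [0.4204, -0.0301, -0.0093]
eef_rot: [3.141, 0.001, 2.615]
force: [-0.0, 0.2, 0.3]
grip_width: 0.028
grip_force: 0.0
time_s: 13.75
ee_pos: [0.4227, -0.0304, 0.1309]
eef_rot: [3.138, 0.009, 2.615]
force: [1.1, -0.2, 0.1]
grip_width: 0.0329
grip_force: 0.0
[([0.5269, 0.278, 0.012], 65), ([0.4638, 0.3515, 0.012], 65), ([0.4575, 0.1257, 0.012], 72), ([0.4342, 0.1864, 0.012], 66)] []
[(0.73, [0.713, 0.39, 0.012]), (0.66, [0.464, 0.348, 0.012]), (0.54, [0.458, 0.124, 0.012]), (0.47, [0.436, 0.185, 0.012])]
[0.0904, 0.3082, 0.1104, -0.0003, -0.0007, -0.0007]
```

```bash
python3 -m pendant '[0.03,0.1,0,0,0,0,-0.3, 0.06,0.2,0.04,0,0,0,-0.3, 0.09,0.308,0.07,0,0,0,-0.3, 0.09,0.308,0.11,0,0,0,-0.3, 0.09,0.308,0.11,0,0,0,-0.3, 0.09,0.308,0.11,0,0,0,-0.3]'
python3 -c "
from h import *
print('wrist',findcaps('wrist'));print('top',findcaps())"
```

```text
time_s: 14.55
ee_pos: [0.458, 0.1252, 0.0699]
eef_rot: [-3.14, -0.002, 2.615]
force: [-0.4, -0.2, -0.3]
grip_width: 0.0327
grip_force: 0.0
wrist []
top [([0.5273, 0.2776, 0.012], 68), ([0.4638, 0.3513, 0.012], 64)]
```

```bash
sed -i 's/30<st\[i,4\]<250/30<st[i,4]<6000/' h.py; python3 -c "
from h import *
w=vision.camera('wrist');print([(np.round(c,1).tolist(),int(a),np.round(rayw(w,c,.011),4).tolist()) for c,a in caps(w) if c[1]<300 and a>150])
print([(round(x['score'],2),x['extent'],np.round(rayw(w,np.argwhere(x['region']).mean(0)[::-1],.011),4).tolist()) for x in silhouettes('cap_0',w)])
cv2.imwrite('pics/w8.png',w['pixels'][:,:,::-1]); plan(wp([.458,.126,.012]))"
```

```text
[([563.6, 105.5], 496, [0.4621, 0.351, 0.011]), ([375.8, 167.2], 861, [0.4331, 0.1851, 0.011]), ([527.4, 216.7], 636, [0.526, 0.2769, 0.011]), ([319.1, 236.5], 864, [0.4563, 0.1255, 0.011])]
[(0.95, [546.1, 93.2, 579.1, 126.1], [0.4624, 0.3467, 0.011]), (0.85, [509.6, 201.7, 545.3, 231.1], [0.526, 0.2747, 0.011]), (0.81, [355.2, 146.6, 396.4, 188.1], [0.4334, 0.1847, 0.011]), (0.76, [299.1, 217.9, 339.7, 256.9], [0.4561, 0.126, 0.011])]
[0.0034, 0.0008, 0.16, 0.0006, 0.0009, -0.0017]
```

View pics/w8.png

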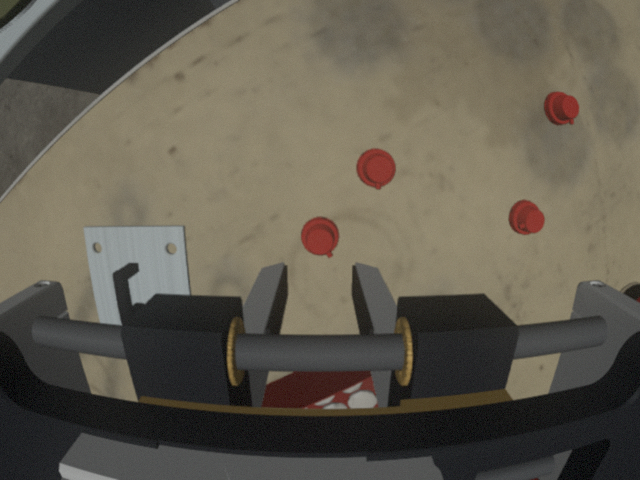

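The view shows all four caps upright, at (320,236), (376,168), (527,217) and (562,107), and the cover lying flat at left. I'll grip the first cap by its tower.

```bash
python3 -m pendant '[0.003,0.001,0.09,0,0,0,-0.3, 0.003,0.001,0.15,0,0,0,-0.3, 0.003,0.001,0.159,0,0,0,-0.3, 0.003,0.001,0.159,0,0,0,-1, 0.003,0.001,0.159,0,0,0,-1, 0.003,0.001,0.159,0,0,0,-1, 0.003,0.001,0.159,0,0,0,-1]' 10
python3 -m pendant '[0,0,-0.09,0,0,0,-1, 0,0,-0.18,0,0,0,-1, 0,0,-0.27,0,0,0,-1, 0,0,-0.3,0,0,0,-1, 0,0,-0.3,0,0,0,-1]'
python3 -c "
from h import *
plan(tp([184,0,75]),tp([184,0,14]))"
```

```text
time_s: 15.45
ee_pos: [0.4589, 0.1269, -0.0072]
eef_rot: [3.14, 0.003, 2.615]
force: [-1.0, -1.6, 8.3]
grip_width: 0.0194
grip_force: 10.0
time_s: 15.95
ee_pos: [0.4589, 0.1271, 0.1442]
eef_rot: [3.138, 0.005, 2.615]
force: [-0.8, 0.2, -0.8]
grip_width: 0.0197
grip_force: 10.0
[-0.6089, -0.6194, -0.0325, 0.0023, -0.2637, -0.0012]
[-0.658, -0.6198, 0.0792, 0.0023, -0.2637, -0.0012]
```

```bash
sed -i 's/^TIP=.*/TIP=.0185/' h.py; python3 -c "
from h import *
plan(tp([184,0,130]),tp([184,0,14]))"
```

```text
[-0.5631, -0.6191, -0.1368, 0.0023, -0.2637, -0.0012]
[-0.6564, -0.6198, 0.0756, 0.0023, -0.2637, -0.0012]
```

```bash
python3 -m pendant '[-0.06,-0.07,-0.08,0,0,0,-1, -0.563,-0.619,-0.137,0.002,-0.264,-0.001,-1, -0.563,-0.619,-0.137,0.002,-0.264,-0.001,-1, -0.563,-0.619,-0.137,0.002,-0.264,-0.001,-1, -0.563,-0.619,-0.137,0.002,-0.264,-0.001,-1, -0.563,-0.619,-0.137,0.002,-0.264,-0.001,-1, -0.563,-0.619,-0.137,0.002,-0.264,-0.001,-1, -0.563,-0.619,-0.137,0.002,-0.264,-0.001,-1, -0.563,-0.619,-0.137,0.002,-0.264,-0.001,-1, -0.563,-0.619,-0.137,0.002,-0.264,-0.001,-1, -0.563,-0.619,-0.137,0.002,-0.264,-0.001,-1, -0.563,-0.619,-0.137,0.002,-0.264,-0.001,-1]'
python3 -c "
from h import *
plan(tp([184,0,40]),tp([184,0,13]))"
```

```text
time_s: 17.15
ee_pos: [0.5451, -0.2811, 0.2089]
eef_rot: [-3.138, 0.414, 2.618]
force: [-0.4, 0.7, 0.4]
grip_width: 0.0197
grip_force: 10.0
[-0.0066, -0.0001, 0.1742, -0.0017, -0.0032, 0.0011]
[-0.0068, 0.0, 0.2282, -0.0017, -0.0032, 0.0011]
```

```bash
python3 -m pendant '[-0.007,0,0.09,0,-0.003,0,-1, -0.007,0,0.174,0,-0.003,0,-1, -0.007,0,0.21,0,-0.003,0,-1, -0.007,0,0.224,0,-0.003,0,-1, -0.007,0,0.224,0,-0.003,0,-1]'
python3 -m pendant '[0,0,0.003,0,0,0,-1, 0,0,0.003,0,0,0,-1]'
```

```text
time_s: 17.65
ee_pos: [0.587, -0.3058, 0.1083]
eef_rot: [-3.138, 0.419, 2.618]
force: [0.3, 0.7, 0.8]
grip_width: 0.0194
grip_force: 10.0
time_s: 17.85
ee_pos: [0.5878, -0.307, 0.1087]
eef_rot: [-3.138, 0.422, 2.617]
force: [-0.2, -0.2, 0.1]
grip_width: 0.0196
grip_force: 10.0
```

```bash
python3 -m pendant '[0,0,0.003,0,0,0,-1, 0,0,0.003,0,0,0,-1]'
python3 -m pendant '[0,0,0,0,0,0,-0.3, 0,0,0,0,0,0,-0.3, 0,0,0,0,0,0,-0.3]'
python3 -m pendant '[0,0,-0.08,0,0,0,-0.3, 0,0,-0.16,0,0,0,-0.3, 0,0,-0.26,0,0,0,-0.3, 0,0,-0.26,0,0,0,-0.3, 0,0,-0.26,0,0,0,-0.3]'
python3 - <<'E'
from h import *
w=vision.camera('wrist')
cv2.imwrite('pics/w9.png',w['pixels'][0:300,160:560,::-1])
o,R=track()
# caps on track: pixel centroid vs predicted lane positions
for x in (14.3,42.9,71.5,100.1,184): print(x,np.round(projw(w,T2W([x,0,15]))[0],1))
print([(np.round(c,1).tolist(),int(a)) for c,a in caps(w) if c[1]<300 and a>80])
plan(wp([.434,.1858,.09]))
E
```

```text
time_s: 18.05
ee_pos: [0.5881, -0.3074, 0.1064]
eef_rot: [-3.138, 0.421, 2.617]
force: [-0.3, 0.1, 0.0]
grip_width: 0.0195
grip_force: 10.0
time_s: 18.35
ee_pos: [0.588, -0.3074, 0.106]
eef_rot: [-3.138, 0.42, 2.617]
force: [0.3, -0.5, -0.3]
grip_width: 0.0327
grip_force: 0.0
time_s: 18.85
ee_pos: [0.5426, -0.2805, 0.2257]
eef_rot: [-3.138, 0.422, 2.617]
force: [0.0, -0.1, -1.4]
grip_width: 0.0329
grip_force: 0.0
14.3 [321.2  25.3]
42.9 [321.2  56.9]
71.5 [321.1  89.8]
100.1 [321.1 123.7]
184 [320.9 223.2]
[([327.5, 25.1], 146), ([313.9, 32.1], 133), ([489.8, 246.3], 100)]
[0.7222, 0.6985, 0.0097, -0.002, 0.267, 0.0002]
```

View pics/w9.png

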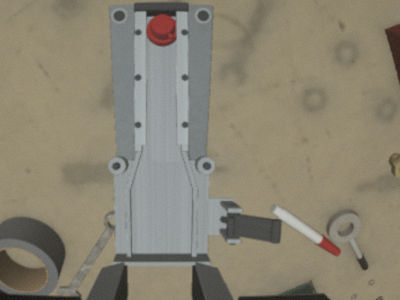

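The first cap rests against the stop (162,30 in the crop), and the open catch lies at (255,228). On to the second cap.

```bash
python3 -m pendant '[0.722,0.698,0.01,-0.002,0.267,0,-0.3, 0.722,0.698,0.01,-0.002,0.267,0,-0.3, 0.722,0.698,0.01,-0.002,0.267,0,-0.3, 0.722,0.698,0.01,-0.002,0.267,0,-0.3, 0.722,0.698,0.01,-0.002,0.267,0,-0.3, 0.722,0.698,0.01,-0.002,0.267,0,-0.3, 0.722,0.698,0.01,-0.002,0.267,0,-0.3, 0.722,0.698,0.01,-0.002,0.267,0,-0.3, 0.722,0.698,0.01,-0.002,0.267,0,-0.3, 0.722,0.698,0.01,-0.002,0.267,0,-0.3, 0.722,0.698,0.01,-0.002,0.267,0,-0.3, 0.722,0.698,0.01,-0.002,0.267,0,-0.3]'
cat >> h.py <<'E'
def wristcaps():
    w=vision.camera('wrist'); return [np.round(rayw(w,c,.011),4).tolist() for c,a in caps(w) if c[1]<300 and a>150]
E
python3 - <<'E'
from h import *
print(wristcaps()); plan(wp([.434,.1858,.0125]))
E
```

```text
time_s: 20.1
ee_pos: [0.4332, 0.1859, 0.0702]
eef_rot: [-3.139, -0.002, 2.618]
force: [0.2, -0.4, 0.4]
grip_width: 0.0326
grip_force: 0.0
[[0.462, 0.3499, 0.011], [0.4327, 0.1859, 0.011], [0.5245, 0.2776, 0.011]]
[0.0004, 0.0016, 0.1537, -0.0011, -0.0005, 0.0006]
```

```bash
python3 -m pendant '[0,0.001,0.09,0,0,0,-0.3, 0,0.001,0.14,0,0,0,-0.3, 0,0.001,0.154,0,0,0,-0.3, 0,0.001,0.154,0,0,0,-1, 0,0.001,0.154,0,0,0,-1, 0,0.001,0.154,0,0,0,-1, 0,0.001,0.154,0,0,0,-1]' 10
python3 -m pendant '[0,0,-0.09,0,0,0,-1, 0,0,-0.18,0,0,0,-1, 0,0,-0.27,0,0,0,-1, 0,0,-0.36,0,0,0,-1, 0,0,-0.36,0,0,0,-1]'
python3 -c "
from h import *
plan(tp([184,0,130]))"
```

```text
time_s: 20.85
ee_pos: [0.4352, 0.186, -0.0041]
eef_rot: [3.14, 0.002, 2.616]
force: [-0.2, -1.0, 4.6]
grip_width: 0.0191
grip_force: 10.0
time_s: 21.35
ee_pos: [0.4365, 0.1867, 0.181]
eef_rot: [3.134, 0.007, 2.616]
force: [0.7, 0.0, -1.6]
grip_width: 0.0192
grip_force: 10.0
[-0.6603, -0.7008, -0.0639, 0.0048, -0.2621, -0.0007]
```

```bash
python3 -m pendant '[-0.66,-0.701,-0.064,0.005,-0.262,-0.001,-1, -0.66,-0.701,-0.064,0.005,-0.262,-0.001,-1, -0.66,-0.701,-0.064,0.005,-0.262,-0.001,-1, -0.66,-0.701,-0.064,0.005,-0.262,-0.001,-1, -0.66,-0.701,-0.064,0.005,-0.262,-0.001,-1, -0.66,-0.701,-0.064,0.005,-0.262,-0.001,-1, -0.66,-0.701,-0.064,0.005,-0.262,-0.001,-1, -0.66,-0.701,-0.064,0.005,-0.262,-0.001,-1, -0.66,-0.701,-0.064,0.005,-0.262,-0.001,-1, -0.66,-0.701,-0.064,0.005,-0.262,-0.001,-1, -0.66,-0.701,-0.064,0.005,-0.262,-0.001,-1]'
python3 -c "
from h import *
o,R=track();print('first release ee T',R.T@(np.array([.588,-.3074,.106])-o)*1000)
plan(tp([184,0,40]),tp([184,0,16]))"
```

```text
time_s: 22.45
ee_pos: [0.5438, -0.2862, 0.2065]
eef_rot: [-3.132, 0.412, 2.616]
force: [0.5, 0.2, -0.7]
grip_width: 0.0195
grip_force: 10.0
first release ee T [185.28428223  -0.88534104  -5.87332907]
[-0.0061, 0.0109, 0.1686, -0.0057, -0.0045, 0.0004]
[-0.0064, 0.0113, 0.2165, -0.0057, -0.0045, 0.0004]
```

```bash
python3 -m pendant '[-0.006,0.011,0.09,-0.006,-0.004,0,-1, -0.006,0.011,0.169,-0.006,-0.004,0,-1, -0.006,0.011,0.2,-0.006,-0.004,0,-1, -0.006,0.011,0.216,-0.006,-0.004,0,-1, -0.006,0.011,0.216,-0.006,-0.004,0,-1]'
python3 -m pendant '[0,0,0.002,0,0,0,-1, 0,0,0.002,0,0,0,-1]'
python3 -m pendant '[0,0,0,0,0,0,-0.3, 0,0,0,0,0,0,-0.3, 0,0,0,0,0,0,-0.3]'
python3 -m pendant '[0,0,-0.08,0,0,0,-0.3, 0,0,-0.16,0,0,0,-0.3, 0,0,-0.26,0,0,0,-0.3, 0,0,-0.26,0,0,0,-0.3, 0,0,-0.26,0,0,0,-0.3]'
cat >> h.py <<'E'
def lane():
    w=vision.camera('wrist')
    im=w['pixels'].astype(int); m=(im[:,:,0]>90)&(im[:,:,0]>2*im[:,:,1])&(im[:,:,0]>2*im[:,:,2])
    for x in range(0,221,7):   # redness along lane at tower-top height
        for y in (0,):
            u,v=projw(w,T2W([x,y,16]))[0].round().astype(int)
            print(x,int(m[v-1:v+2,u-5:u+6].sum()),end=' | ')
    print(); print([(np.round(c,1).tolist(),int(a)) for c,a in caps(w) if c[1]<300 and a>60])
    print('pred',[np.round(projw(w,T2W([x,0,15]))[0],1).tolist() for x in (14.3,42.9,71.5,100.1)])
E
python3 - <<'E'
from h import *
lane(); print(findcaps('top'))
plan(wp([.4635,.3508,.09]),wp([.525,.2776,.09]))
E
```

```text
time_s: 22.95
ee_pos: [0.586, -0.3012, 0.1086]
eef_rot: [3.141, 0.417, 2.62]
force: [-0.4, -0.0, 0.1]
grip_width: 0.0193
grip_force: 10.0
time_s: 23.15
ee_pos: [0.5867, -0.302, 0.1097]
eef_rot: [3.141, 0.42, 2.62]
force: [-0.1, -0.0, 0.5]
grip_width: 0.0192
grip_force: 10.0
time_s: 23.45
ee_pos: [0.5865, -0.3021, 0.1087]
eef_rot: [3.141, 0.419, 2.62]
force: [-0.6, -0.2, 0.4]
grip_width: 0.0326
grip_force: 0.0
time_s: 23.95
ee_pos: [0.5408, -0.2759, 0.2282]
eef_rot: [3.141, 0.421, 2.619]
force: [0.3, -0.2, -0.4]
grip_width: 0.033
grip_force: 0.0
0 0 | 7 33 | 14 33 | 21 33 | 28 30 | 35 32 | 42 33 | 49 30 | 56 29 | 63 0 | 70 0 | 77 0 | 84 0 | 91 0 | 98 0 | 105 0 | 112 0 | 119 0 | 126 0 | 133 0 | 140 0 | 147 0 | 154 0 | 161 0 | 168 0 | 175 0 | 182 0 | 189 0 | 196 0 | 203 0 | 210 0 | 217 0 | 
[([317.0, 32.3], 436), ([315.5, 63.6], 304), ([485.1, 248.0], 101)]
pred [[317.2, 29.6], [317.1, 61.0], [316.9, 93.6], [316.8, 127.1]]
[([0.5282, 0.2777, 0.012], 73), ([0.4637, 0.3511, 0.012], 65)]
[0.8183, 1.0093, -0.0241, 0.0009, 0.2652, 0.0025]
[0.654, 0.9437, 0.0486, 0.0009, 0.2652, 0.0025]
```

```bash
python3 -m pendant '[0.61,0.944,-0.05,0,0.265,0.002,-0.3, 0.61,0.944,-0.05,0,0.265,0.002,-0.3, 0.61,0.944,-0.05,0,0.265,0.002,-0.3, 0.61,0.944,-0.05,0,0.265,0.002,-0.3, 0.61,0.944,-0.05,0,0.265,0.002,-0.3, 0.61,0.944,-0.05,0,0.265,0.002,-0.3, 0.61,0.944,-0.05,0,0.265,0.002,-0.3, 0.61,0.944,-0.05,0,0.265,0.002,-0.3, 0.61,0.944,-0.05,0,0.265,0.002,-0.3, 0.61,0.944,-0.05,0,0.265,0.002,-0.3, 0.61,0.944,-0.05,0,0.265,0.002,-0.3, 0.61,0.944,-0.05,0,0.265,0.002,-0.3]'
python3 - <<'E'
from h import *
print(wristcaps()); plan(wp([.527,.2776,.09]))
E
```

```text
time_s: 25.25
ee_pos: [0.5239, 0.2811, 0.123]
eef_rot: [-3.14, -0.001, 2.62]
force: [-0.2, -1.5, 0.1]
grip_width: 0.0327
grip_force: 0.0
[[0.4629, 0.3496, 0.011], [0.5264, 0.278, 0.011]]
[-0.0082, -0.0023, 0.1036, -0.0012, -0.0004, 0.0029]
```

```bash
python3 -m pendant '[-0.008,-0.002,0.08,0,0,0.003,-0.3, -0.008,-0.002,0.16,0,0,0.003,-0.3, -0.008,-0.002,0.23,0,0,0.003,-0.3, -0.008,-0.002,0.255,0,0,0.003,-0.3, -0.008,-0.002,0.255,0,0,0.003,-0.3, -0.008,-0.002,0.255,0,0,0.003,-1, -0.008,-0.002,0.255,0,0,0.003,-1, -0.008,-0.002,0.255,0,0,0.003,-1, -0.008,-0.002,0.255,0,0,0.003,-1]' 10
python3 -m pendant '[0,0,-0.09,0,0,0,-1, 0,0,-0.18,0,0,0,-1, 0,0,-0.27,0,0,0,-1, 0,0,-0.36,0,0,0,-1, 0,0,-0.36,0,0,0,-1]'
python3 -c "
from h import *
plan(tp([184,0,130]))"
```

```text
time_s: 26.2
ee_pos: [0.5299, 0.275, 0.0009]
eef_rot: [3.138, 0.004, 2.612]
force: [-0.8, -1.0, 7.0]
grip_width: 0.0047
grip_force: 3.9
time_s: 26.7
ee_pos: [0.5306, 0.2756, 0.1866]
eef_rot: [3.131, 0.009, 2.612]
force: [-0.4, -0.2, -0.2]
grip_width: 0.0006
grip_force: 0.0
[-0.5906, -0.9464, -0.0571, 0.0062, -0.261, -0.0036]
```

Run:
```python
from h import *
w=vision.camera('wrist')
print(wristcaps()); print([(np.round(c,1).tolist(),int(a)) for c,a in caps(w) if c[1]<300 and a>60])
print([(round(x['score'],2),np.round(x['extent'])) for x in silhouettes('cap_0',w)])
cv2.imwrite('pics/w10.png',cv2.resize(w['pixels'][60:320,220:480,::-1],None,fx=2,fy=2,interpolation=2))
```

```text
[[0.4629, 0.3492, 0.011], [0.5257, 0.2768, 0.011]]
[([347.4, 117.5], 452), ([316.6, 206.2], 276)]
[(0.88, array([303., 193., 328., 221.])), (0.86, array([334., 106., 365., 133.]))]
```

Run:
```python
from h import *
w=vision.camera('wrist'); im=w['pixels'].astype(int)
for (u,v) in [(316,206),(349,118)]:
    q=im[v-18:v+19,u-18:u+19]; red=(q[:,:,0]>1.6*q[:,:,1])
    for r,m in zip(q[:,:,0],red): print(''.join('%2d'%(x//10) if k else ' .' for x,k in zip(r,m)))
    print()
```

```text
. . . . . . . . . . . . . . . . . . . . . . . . . . . . . . . . . . . . .
 . . . . . . . . . . . . . . . . . . . . . . . . . . . . . . . . . . . . .
 . . . . . . . . . . . . . . . . . . . . . . . . . . . . . . . . . . . . .
 . . . . . . . . . . . . . . . . . . . . . . . . . . . . . . . . . . . . .
 . . . . . . . . . . . . . . . . . . . . . . . . . . . . . . . . . . . . .
 . . . . . . . . . . . . . . . . . . . . . . . . . . . . . . . . . . . . .
 . . . . . . . . . . . . . . . . . . . . . . . . . . . . . . . . . . . . .
 . . . . . . . . . . . . . . . . . . . . . . . . . . . . . . . . . . . . .
 . . . . . . . . . . . . . . . . . . . . . . . . . . . . . . . . . . . . .
 . . . . . . . . . . . . . . . . . . . . . . . . . . . . . . . . . . . . .
 . . . . . . . . . . . . . . . . . . .12131212121212 . . . . . . . . . . .
 . . . . . . . . . . . . . . . .121112131313131313121110 . . . . . . . . .
 . . . . . . . . . . . . . . .121313131414131314141313121111 . . . . . . .
 . . . . . . . . . . . . . .131313141414131313131313131313121211 . . . . .
 . . . . . . . . . . . . .1314141414131313121211111
[... 3749 characters left out ...]
3131311 9 9121312 . . . .
 . . . . . . . . . .101113131310 8 7 8 91010111111121110 912131211 . . . .
 . . . . . . . . . . .101213131311 9 8 7 7 8 7 91112121212121311 . . . . .
 . . . . . . . . . . . .1011131313121110 8 8 8 911131312111211 . . . . . .
 . . . . . . . . . . . . . 910111313131312121211121313121110 . . . . . . .
 . . . . . . . . . . . . . . . 9101112131313131211121211 . . . . . . . . .
 . . . . . . . . . . . . . . . . . 9 910101010101010 . . . . . . . . . . .
 . . . . . . . . . . . . . . . . . . . . . . . . . . . . . . . . . . . . .
 . . . . . . . . . . . . . . . . . . . . . . . . . . . . . . . . . . . . .
 . . . . . . . . . . . . . . . . . . . . . . . . . . . . . . . . . . . . .
```

```bash
cat >> h.py <<'E'
def wristcaps(z=.008,show=True):
    w=vision.camera('wrist'); im=w['pixels'].astype(int); m=((im[:,:,0]>1.6*im[:,:,1])&(im[:,:,0]>70)).astype(np.uint8)
    n,l,st,ce=cv2.connectedComponentsWithStats(m); out=[]
    for i in range(1,n):
        if 300<st[i,4]<2500 and ce[i][1]<290:
            q=np.argwhere(l==i)[:,::-1].astype(np.float32); (c,r)=cv2.minEnclosingCircle(q)
            h=cv2.convexHull(q); M=cv2.moments(h); out.append((np.round(rayw(w,(M['m10']/M['m00'],M['m01']/M['m00']),z),4).tolist(),np.round([*c,r],1).tolist(),int(st[i,4])))
    return out
E
python3 - <<'E'
from h import *
for o in wristcaps(): print(o)
print(findcaps('top'),status.get_obs()['ee_pos'])
E
```

```text
([0.4633, 0.3493, 0.008], [352.5, 120.5, 13.7], 593)
([0.5263, 0.2758, 0.008], [319.8, 211.4, 14.0], 566)
[] [0.52790574 0.27434669 0.17751007]
```

```bash
sed -i 's/^TIP=.*/TIP=.0205/' h.py
python3 - <<'E'
from h import *
plan(wp([.5265,.2765,.06]),wp([.5265,.2765,.0115]))
E
```

```text
[0.0048, 0.0025, 0.276, -0.0004, 0.0004, -0.0024]
[0.0049, 0.0025, 0.373, -0.0004, 0.0004, -0.0024]
```

```bash
python3 -m pendant '[0.005,0.002,0.08,0,0,-0.002,-0.3, 0.005,0.002,0.16,0,0,-0.002,-0.3, 0.005,0.002,0.23,0,0,-0.002,-0.3, 0.005,0.002,0.276,0,0,-0.002,-0.3, 0.005,0.002,0.276,0,0,-0.002,-0.3, 0.005,0.002,0.276,0,0,-0.002,-0.3]' 10
python3 -m pendant '[0,0,0.06,0,0,0,-0.3, 0,0,0.097,0,0,0,-0.3, 0,0,0.097,0,0,0,-0.3, 0,0,0.097,0,0,0,-0.3]'
python3 -m pendant '[0,0,0,0,0,0,-1, 0,0,0,0,0,0,-1, 0,0,0,0,0,0,-1, 0,0,0,0,0,0,-1]'
```

```text
time_s: 27.6
ee_pos: [0.5271, 0.2767, 0.041]
eef_rot: [3.141, 0.002, 2.615]
force: [0.4, 0.4, 0.8]
grip_width: 0.0329
grip_force: 0.0
time_s: 28.0
ee_pos: [0.5279, 0.2771, -0.006]
eef_rot: [3.139, 0.003, 2.615]
force: [0.5, 0.5, 0.1]
grip_width: 0.0327
grip_force: 0.0
time_s: 28.4
ee_pos: [0.5279, 0.277, -0.0064]
eef_rot: [3.139, 0.003, 2.615]
force: [-1.1, -0.7, 6.8]
grip_width: 0.0196
grip_force: 10.0
```

```bash
python3 -m pendant '[0,0,-0.09,0,0,0,-1, 0,0,-0.18,0,0,0,-1, 0,0,-0.27,0,0,0,-1, 0,0,-0.36,0,0,0,-1, 0,0,-0.36,0,0,0,-1, 0,0,-0.36,0,0,0,-1]'
python3 -c "
from h import *
plan(tp([184,0,130]))"
```

```text
time_s: 29.0
ee_pos: [0.5269, 0.2768, 0.1731]
eef_rot: [3.139, 0.003, 2.615]
force: [0.6, 0.5, -1.1]
grip_width: 0.0191
grip_force: 10.0
[-0.5967, -0.9469, -0.0762, 0.0016, -0.2647, -0.0006]
```

```bash
python3 -m pendant '[-0.597,-0.947,-0.076,0.002,-0.265,-0.001,-1, -0.597,-0.947,-0.076,0.002,-0.265,-0.001,-1, -0.597,-0.947,-0.076,0.002,-0.265,-0.001,-1, -0.597,-0.947,-0.076,0.002,-0.265,-0.001,-1, -0.597,-0.947,-0.076,0.002,-0.265,-0.001,-1, -0.597,-0.947,-0.076,0.002,-0.265,-0.001,-1, -0.597,-0.947,-0.076,0.002,-0.265,-0.001,-1, -0.597,-0.947,-0.076,0.002,-0.265,-0.001,-1, -0.597,-0.947,-0.076,0.002,-0.265,-0.001,-1, -0.597,-0.947,-0.076,0.002,-0.265,-0.001,-1, -0.597,-0.947,-0.076,0.002,-0.265,-0.001,-1, -0.597,-0.947,-0.076,0.002,-0.265,-0.001,-1]'
python3 -m pendant '[0,0,0,0,0,0,-1, 0,0,0,0,0,0,-1]'
python3 -c "
from h import *
plan(tp([184,0,40]),tp([184,0,16]))"
```

```text
time_s: 30.2
ee_pos: [0.5457, -0.2867, 0.2086]
eef_rot: [-3.139, 0.416, 2.614]
force: [0.8, -0.2, 0.1]
grip_width: 0.0193
grip_force: 10.0
time_s: 30.4
ee_pos: [0.5465, -0.2815, 0.2091]
eef_rot: [-3.139, 0.416, 2.617]
force: [0.3, 0.4, 0.1]
grip_width: 0.0194
grip_force: 10.0
[-0.0033, -0.0011, 0.1774, -0.001, -0.0017, 0.0009]
[-0.0034, -0.001, 0.2254, -0.001, -0.0017, 0.0009]
```

```bash
python3 -m pendant '[-0.003,0,0.09,0,0,0,-1, -0.003,0,0.177,0,0,0,-1, -0.003,0,0.21,0,0,0,-1, -0.003,0,0.225,0,0,0,-1, -0.003,0,0.225,0,0,0,-1, -0.003,0,0.225,0,0,0,-1]'
python3 -m pendant '[0,0,0,0,0,0,-0.3, 0,0,0,0,0,0,-0.3, 0,0,0,0,0,0,-0.3]'
python3 -m pendant '[0,0,-0.08,0,0,0,-0.3, 0,0,-0.16,0,0,0,-0.3, 0,0,-0.26,0,0,0,-0.3, 0,0,-0.26,0,0,0,-0.3, 0,0,-0.26,0,0,0,-0.3]'
python3 - <<'E'
from h import *
lane(); print(findcaps('top'))
plan(wp([.4635,.3502,.12]))
E
```

```text
time_s: 31.0
ee_pos: [0.5879, -0.3058, 0.1095]
eef_rot: [-3.139, 0.42, 2.618]
force: [0.6, 0.4, 0.5]
grip_width: 0.0192
grip_force: 10.0
time_s: 31.3
ee_pos: [0.5875, -0.3065, 0.1089]
eef_rot: [-3.139, 0.419, 2.617]
force: [-0.0, -0.4, 0.5]
grip_width: 0.0329
grip_force: 0.0
time_s: 31.8
ee_pos: [0.542, -0.2799, 0.2282]
eef_rot: [-3.139, 0.421, 2.617]
force: [0.0, 0.5, -0.6]
grip_width: 0.0327
grip_force: 0.0
0 0 | 7 33 | 14 33 | 21 33 | 28 32 | 35 30 | 42 33 | 49 30 | 56 32 | 63 33 | 70 33 | 77 33 | 84 32 | 91 0 | 98 0 | 105 0 | 112 0 | 119 0 | 126 0 | 133 0 | 140 0 | 147 0 | 154 0 | 161 0 | 168 0 | 175 0 | 182 0 | 189 0 | 196 0 | 203 0 | 210 0 | 217 0 | 
[([320.6, 29.6], 382), ([311.4, 66.2], 100), ([488.0, 245.7], 102)]
pred [[320.7, 26.2], [320.7, 57.5], [320.6, 90.1], [320.6, 123.7]]
[([0.4637, 0.3505, 0.012], 69)]
[0.803, 1.0118, -0.0818, -0.0014, 0.2652, 0.0004]
```

```bash
python3 -m pendant '[0.795,0.998,-0.081,-0.001,0.265,0,-0.3, 0.795,0.998,-0.081,-0.001,0.265,0,-0.3, 0.795,0.998,-0.081,-0.001,0.265,0,-0.3, 0.795,0.998,-0.081,-0.001,0.265,0,-0.3, 0.795,0.998,-0.081,-0.001,0.265,0,-0.3, 0.795,0.998,-0.081,-0.001,0.265,0,-0.3, 0.795,0.998,-0.081,-0.001,0.265,0,-0.3, 0.795,0.998,-0.081,-0.001,0.265,0,-0.3, 0.795,0.998,-0.081,-0.001,0.265,0,-0.3, 0.795,0.998,-0.081,-0.001,0.265,0,-0.3, 0.795,0.998,-0.081,-0.001,0.265,0,-0.3, 0.795,0.998,-0.081,-0.001,0.265,0,-0.3]'
python3 -c "
from h import *
plan(wp([.4635,.3502,.09]))"
```

```text
time_s: 33.1
ee_pos: [0.4675, 0.3057, 0.107]
eef_rot: [-3.139, 0.001, 2.616]
force: [0.7, -0.4, -0.2]
grip_width: 0.0326
grip_force: 0.0
[0.0516, 0.0732, 0.0748, -0.0018, 0.0005, 0.0004]
```

```bash
python3 -m pendant '[0.05,0.073,0,-0.001,0,0,-0.3, 0.05,0.073,0.07,-0.001,0,0,-0.3, 0.05,0.073,0.07,-0.001,0,0,-0.3, 0.05,0.073,0.07,-0.001,0,0,-0.3, 0.05,0.073,0.07,-0.001,0,0,-0.3]'
python3 -c "
from h import *
for o in wristcaps(): print(o)
plan(wp([.4635,.3502,.09]),wp([.4635,.3502,.0115]))"
```

```text
time_s: 33.6
ee_pos: [0.4659, 0.3475, 0.075]
eef_rot: [3.14, 0.002, 2.615]
force: [0.3, 0.5, 0.1]
grip_width: 0.0331
grip_force: 0.0
([0.4629, 0.3501, 0.008], [321.8, 233.7, 20.9], 1113)
[0.0069, 0.0021, 0.0114, 0.0013, 0.0017, -0.0003]
[0.0074, 0.0018, 0.1684, 0.0013, 0.0017, -0.0003]
```

```bash
python3 -m pendant '[0.007,0.002,0.06,0.001,0.002,0,-0.3, 0.007,0.002,0.12,0.001,0.002,0,-0.3, 0.007,0.002,0.17,0.001,0.002,0,-0.3, 0.007,0.002,0.17,0.001,0.002,0,-0.3, 0.007,0.002,0.17,0.001,0.002,0,-0.3, 0.007,0.002,0.17,0.001,0.002,0,-1, 0.007,0.002,0.17,0.001,0.002,0,-1, 0.007,0.002,0.17,0.001,0.002,0,-1, 0.007,0.002,0.17,0.001,0.002,0,-1]'
python3 -m pendant '[0,0,-0.09,0,0,0,-1, 0,0,-0.18,0,0,0,-1, 0,0,-0.27,0,0,0,-1, 0,0,-0.36,0,0,0,-1, 0,0,-0.36,0,0,0,-1, 0,0,-0.36,0,0,0,-1]'
python3 -c "
from h import *
plan(tp([184,0,130]))"
```

```text
time_s: 34.55
ee_pos: [0.4638, 0.351, -0.009]
eef_rot: [3.14, 0.0, 2.616]
force: [-0.8, -0.7, 6.9]
grip_width: 0.0194
grip_force: 12.0
time_s: 35.15
ee_pos: [0.4633, 0.3508, 0.1704]
eef_rot: [3.14, 0.0, 2.616]
force: [-0.0, 0.6, -0.8]
grip_width: 0.0194
grip_force: 10.7
[-0.7796, -1.012, -0.0827, 0.0011, -0.2666, 0.0002]
```

```bash
python3 -m pendant '[-0.76,-0.99,-0.081,0.001,-0.267,0,-1, -0.76,-0.99,-0.081,0.001,-0.267,0,-1, -0.76,-0.99,-0.081,0.001,-0.267,0,-1, -0.76,-0.99,-0.081,0.001,-0.267,0,-1, -0.76,-0.99,-0.081,0.001,-0.267,0,-1, -0.76,-0.99,-0.081,0.001,-0.267,0,-1, -0.76,-0.99,-0.081,0.001,-0.267,0,-1, -0.76,-0.99,-0.081,0.001,-0.267,0,-1, -0.76,-0.99,-0.081,0.001,-0.267,0,-1, -0.76,-0.99,-0.081,0.001,-0.267,0,-1, -0.76,-0.99,-0.081,0.001,-0.267,0,-1, -0.76,-0.99,-0.081,0.001,-0.267,0,-1]'
python3 -c "
from h import *
plan(tp([184,0,130]))"
```

```text
time_s: 36.35
ee_pos: [0.5398, -0.2451, 0.2066]
eef_rot: [-3.139, 0.417, 2.617]
force: [1.7, 1.0, 0.6]
grip_width: 0.0198
grip_force: 10.8
[-0.0489, -0.0575, 0.0124, -0.0013, -0.0014, 0.0006]
```

```bash
python3 -m pendant '[-0.049,-0.057,0.012,-0.001,-0.001,0,-1, -0.049,-0.057,0.012,-0.001,-0.001,0,-1, -0.049,-0.057,0.012,-0.001,-0.001,0,-1, -0.049,-0.057,0.012,-0.001,-0.001,0,-1]'
python3 -c "
from h import *
plan(tp([184,0,40]),tp([184,0,13.5]))"
```

```text
time_s: 36.75
ee_pos: [0.5473, -0.2791, 0.2114]
eef_rot: [-3.141, 0.418, 2.618]
force: [0.3, 0.8, 0.9]
grip_width: 0.0194
grip_force: 10.8
[-0.002, -0.0063, 0.182, 0.0, -0.0004, 0.0012]
[-0.002, -0.0063, 0.235, 0.0, -0.0004, 0.0012]
```

```bash
python3 -m pendant '[-0.002,-0.006,0.09,0,0,0,-1, -0.002,-0.006,0.18,0,0,0,-1, -0.002,-0.006,0.22,0,0,0,-1, -0.002,-0.006,0.235,0,0,0,-1, -0.002,-0.006,0.235,0,0,0,-1, -0.002,-0.006,0.235,0,0,0,-1]'
python3 -m pendant '[0,0,0,0,0,0,-0.3, 0,0,0,0,0,0,-0.3, 0,0,0,0,0,0,-0.3]'
python3 -m pendant '[0,0,-0.08,0,0,0,-0.3, 0,0,-0.16,0,0,0,-0.3, 0,0,-0.26,0,0,0,-0.3, 0,0,-0.26,0,0,0,-0.3, 0,0,-0.26,0,0,0,-0.3]'
python3 - <<'E'
from h import *
lane(); print(findcaps('top'))
w=vision.camera('wrist'); print([(round(x['score'],2),x['extent']) for x in silhouettes('cap_0',w)])
cv2.imwrite('pics/lane4.png',w['pixels'][:,:,::-1])
print('lane edges',[np.round(projw(w,T2W([x,0,11]))[0],1).tolist() for x in (0,114.4,117)])
# back to the cover: regrasp pose recorded at release
yaw=2.615; Rg=Ro.from_euler('xyz',[np.pi,0,yaw]).as_matrix()
plan((np.array([.4204,-.0301,.09]),Rg))
E
```

```text
time_s: 37.35
ee_pos: [0.5887, -0.3069, 0.107]
eef_rot: [-3.141, 0.422, 2.618]
force: [0.5, 0.3, 0.5]
grip_width: 0.0196
grip_force: 10.8
time_s: 37.65
ee_pos: [0.5884, -0.3074, 0.1063]
eef_rot: [-3.141, 0.421, 2.617]
force: [-0.1, -0.7, -0.1]
grip_width: 0.0326
grip_force: 0.0
time_s: 38.15
ee_pos: [0.5426, -0.2808, 0.2254]
eef_rot: [-3.141, 0.422, 2.617]
force: [-0.1, 0.6, -0.5]
grip_width: 0.0329
grip_force: 0.0
0 0 | 7 33 | 14 33 | 21 33 | 28 33 | 35 30 | 42 33 | 49 32 | 56 30 | 63 33 | 70 33 | 77 33 | 84 31 | 91 33 | 98 33 | 105 33 | 112 30 | 119 0 | 126 0 | 133 0 | 140 0 | 147 0 | 154 0 | 161 0 | 168 0 | 175 0 | 182 0 | 189 0 | 196 0 | 203 0 | 210 0 | 217 0 | 
[([321.0, 28.4], 404), ([319.0, 60.6], 324), ([323.4, 82.0], 85), ([317.9, 97.1], 69), ([489.4, 246.2], 86)]
pred [[321.1, 25.1], [321.1, 56.6], [321.0, 89.6], [321.0, 123.5]]
[]
[(0.91, [305.7, 44.7, 336.8, 76.9]), (0.84, [304.7, 79.7, 336.1, 110.7]), (0.7, [307.4, 112.6, 340.8, 144.3]), (0.56, [306.5, 15.9, 335.9, 45.7])]
lane edges [[321.1, 12.8], [320.9, 142.8], [320.9, 146.0]]
[0.5298, 0.3116, 0.0547, -0.0003, 0.2657, 0.0011]
```

All four caps sit evenly in the lane. Next is the cover.

```bash
python3 -m pendant '[0.12,0.07,-0.02,0,0.06,0,-0.3, 0.53,0.312,0.055,0,0.266,0.001,-0.3, 0.53,0.312,0.055,0,0.266,0.001,-0.3, 0.53,0.312,0.055,0,0.266,0.001,-0.3, 0.53,0.312,0.055,0,0.266,0.001,-0.3, 0.53,0.312,0.055,0,0.266,0.001,-0.3, 0.53,0.312,0.055,0,0.266,0.001,-0.3, 0.53,0.312,0.055,0,0.266,0.001,-0.3, 0.53,0.312,0.055,0,0.266,0.001,-0.3]'
python3 - <<'E'
from h import *
Rg=Ro.from_euler('xyz',[np.pi,0,2.615]).as_matrix()
plan((np.array([.4204,-.0301,.03]),Rg),(np.array([.4204,-.0301,-.0095]),Rg))
# check plate pose: dark bar / plate silhouette vs expectation
w=vision.camera('wrist')
for x in silhouettes('cover_plate',w): print(round(x['score'],2),x['extent'])
c=np.array([.4204,-.0301,.004]); R=Rt(2.615-np.pi,0)
print(projw(w,c+np.array([[-.053,.048,0],[-.053,-.048,0]])@R.T))
E
```

```text
time_s: 39.25
ee_pos: [0.4217, -0.0308, 0.0912]
eef_rot: [-3.141, 0.003, 2.615]
force: [-0.3, -0.0, 0.1]
grip_width: 0.033
grip_force: 0.0
[0.0033, -0.0001, 0.1225, -0.0002, 0.0016, 0.0001]
[0.0035, -0.0001, 0.2015, -0.0002, 0.0016, 0.0001]
0.57 [259.6, 161.2, 380.6, 287.9]
[[381.84352496 163.09828885]
 [258.14753826 163.01928689]]
```

Plate corners are where expected.

```bash
python3 -m pendant '[0.003,0,0.08,0,0.002,0,-0.3, 0.003,0,0.15,0,0.002,0,-0.3, 0.003,0,0.19,0,0.002,0,-0.3, 0.003,0,0.2,0,0.002,0,-0.3, 0.003,0,0.2,0,0.002,0,-0.3]'
python3 -m pendant '[0,0,0,0,0,0,-1, 0,0,0,0,0,0,-1, 0,0,0,0,0,0,-1, 0,0,0,0,0,0,-1]' 30
python3 -m pendant '[0,0,-0.04,0,0,0,-1, 0,0,-0.1,0,0,0,-1, 0,0,-0.2,0,0,0,-1, 0,0,-0.3,0,0,0,-1, 0,0,-0.36,0,0,0,-1, 0,0,-0.36,0,0,0,-1, 0,0,-0.36,0,0,0,-1]'
```

```text
time_s: 39.85
ee_pos: [0.4201, -0.0301, -0.009]
eef_rot: [-3.141, -0.002, 2.614]
force: [-0.2, 0.6, 0.4]
grip_width: 0.0332
grip_force: 0.0
time_s: 40.25
ee_pos: [0.4203, -0.0297, -0.0083]
eef_rot: [3.142, 0.0, 2.615]
force: [-1.2, 0.1, 7.9]
grip_width: 0.0107
grip_force: 30.0
time_s: 40.95
ee_pos: [0.4198, -0.0295, 0.1707]
eef_rot: [-3.141, -0.001, 2.615]
force: [-0.6, 0.1, -2.5]
grip_width: 0.0104
grip_force: 30.0
```

```bash
cat >> h.py <<'E'
P0=np.array([.5674,-.294,.1189]); RG=Ro.from_euler('xyz',[3.1415,.4188,2.616]).as_matrix()
def seat(h): return (P0-RG[:,2]*h/1000,RG)
E
python3 -c "
from h import *
plan(seat(90),seat(20))"
```

```text
[-0.4477, -0.3092, -0.0611, -0.0004, -0.2671, -0.0005]
[-0.5047, -0.3091, 0.0667, -0.0004, -0.2671, -0.0005]
```

```bash
python3 -m pendant '[-0.05,-0.03,-0.06,0,0,0,-1, -0.448,-0.309,-0.061,0,-0.267,0,-1, -0.448,-0.309,-0.061,0,-0.267,0,-1, -0.448,-0.309,-0.061,0,-0.267,0,-1, -0.448,-0.309,-0.061,0,-0.267,0,-1, -0.448,-0.309,-0.061,0,-0.267,0,-1, -0.448,-0.309,-0.061,0,-0.267,0,-1, -0.448,-0.309,-0.061,0,-0.267,0,-1, -0.448,-0.309,-0.061,0,-0.267,0,-1, -0.448,-0.309,-0.061,0,-0.267,0,-1]'
python3 -c "
from h import *
plan(seat(22))"
```

```text
time_s: 41.95
ee_pos: [0.5359, -0.2746, 0.2009]
eef_rot: [-3.141, 0.418, 2.617]
force: [-0.1, 0.7, -0.4]
grip_width: 0.0104
grip_force: 30.0
[-0.001, -0.0018, 0.1359, -0.0003, -0.0007, 0.0003]
```

```bash
python3 -m pendant '[-0.001,-0.002,0.06,0,-0.001,0,-1, -0.001,-0.002,0.11,0,-0.001,0,-1, -0.001,-0.002,0.136,0,-0.001,0,-1, -0.001,-0.002,0.136,0,-0.001,0,-1, -0.001,-0.002,0.136,0,-0.001,0,-1, -0.001,-0.002,0.136,0,-0.001,0,-1]'
python3 - <<'E'
from h import *
plan(seat(12),seat(-0.5))
w=vision.camera('wrist'); im=w['pixels']
cv2.imwrite('pics/w11.png',cv2.resize(im[120:340,200:440,::-1],None,fx=2.5,fy=2.5,interpolation=2))
for y in (36,-36): print(projw(w,T2W([133.5,y,35])), projw(w,T2W([133.5,y,25+22+4])))
E
```

```text
time_s: 42.55
ee_pos: [0.5601, -0.2907, 0.1408]
eef_rot: [-3.141, 0.422, 2.616]
force: [-0.5, -0.5, -1.2]
grip_width: 0.0104
grip_force: 30.0
[0.0033, 0.0015, 0.0225, -0.0005, 0.0019, -0.0002]
[0.0033, 0.0016, 0.0475, -0.0005, 0.0019, -0.0002]
[[385.29993935 201.25655093]] [[390.60928927 205.72503057]]
[[256.57841911 201.1845245 ]] [[251.46902205 205.64868768]]
```

View pics/w11.png

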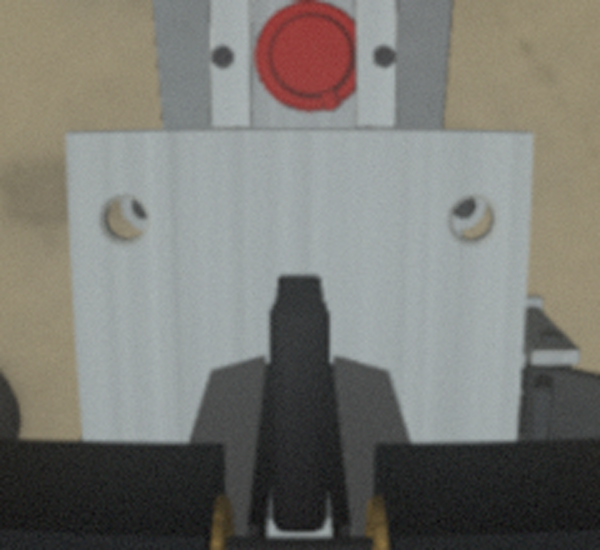

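Both pins show through the holes, at (140,210) in hole (126,217) and (463,208) in hole (470,217), close to the expected parallax. I'll lower the cover in stages.

```bash
python3 -m pendant '[0.003,0.0015,0.01,0,0.002,0,-1, 0.003,0.0015,0.022,0,0.002,0,-1, 0.003,0.0015,0.022,0,0.002,0,-1, 0.003,0.0015,0.022,0,0.002,0,-1]'
python3 -c "
from h import *
plan(seat(6),seat(0))"
```

```text
time_s: 43.0
ee_pos: [0.5629, -0.2916, 0.1284]
eef_rot: [-3.141, 0.416, 2.615]
force: [-0.6, 0.3, -1.4]
grip_width: 0.0103
grip_force: 30.0
[-0.0017, 0.0004, 0.0094, -0.0005, -0.0017, -0.0003]
[-0.0018, 0.0004, 0.0214, -0.0005, -0.0017, -0.0003]
```

```bash
python3 -m pendant '[-0.001,0,0.005,0,-0.001,0,-1, -0.001,0,0.01,0,-0.001,0,-1, -0.001,0,0.01,0,-0.001,0,-1]'
python3 -m pendant '[0,0,0.005,0,0,0,-1, 0,0,0.005,0,0,0,-1]'
python3 -m pendant '[0,0,0.003,0,0,0,-1, 0,0,0.006,0,0,0,-1, 0,0,0.006,0,0,0,-1]'
python3 -c "
from h import *
o=status.get_obs();print(RG.T@(np.array(o['ee_pos'])-P0)*1000,o['force']);plan(seat(0))"
```

```text
time_s: 43.3
ee_pos: [0.5651, -0.2929, 0.124]
eef_rot: [-3.141, 0.418, 2.615]
force: [-0.3, 0.0, -1.3]
grip_width: 0.0108
grip_force: 30.0
time_s: 43.5
ee_pos: [0.566, -0.2934, 0.1218]
eef_rot: [-3.141, 0.418, 2.615]
force: [1.0, -0.3, -1.6]
grip_width: 0.0106
grip_force: 30.0
time_s: 43.8
ee_pos: [0.5672, -0.2941, 0.1198]
eef_rot: [-3.141, 0.419, 2.615]
force: [-1.8, 1.5, 2.7]
grip_width: 0.0103
grip_force: 30.0
[-0.27051283 -0.20876675 -0.88254045] [-1.83517125  1.49451357  2.73177787]
[0.0005, 0.0004, 0.0018, -0.0006, 0.0002, -0.0003]
```

```bash
python3 -m pendant '[0,0,0.002,0,0,0,-1, 0,0,0.002,0,0,0,-1]'
python3 -m pendant '[0,0,0,0,0,0,-0.3, 0,0,0,0,0,0,-0.3, 0,0,0,0,0,0,-0.3, 0,0,0,0,0,0,-0.3]' 10
python3 -m pendant '[0,0,-0.06,0,0,0,-0.3, 0,0,-0.13,0,0,0,-0.3, 0,0,-0.2,0,0,0,-1, 0,0,-0.2,0,0,0,-1, 0,0,-0.2,0,0,0,-1]'
python3 - <<'E'
from h import *
w=vision.camera('wrist');t=vision.camera('top')
print([(round(x['score'],2),x['extent']) for x in silhouettes('cover_plate',w)])
g=cv2.cvtColor(w["pixels"],cv2.COLOR_RGB2GRAY)
for z in (29,31): print(z,[np.round(projw(w,T2W(p))[0],1).tolist() for p in ([115,-48,z],[115,48,z],[219,-48,z])])
p=np.array([projw(w,T2W(q))[0] for q in ([115,-48,29],[115,48,29])],np.float32).reshape(-1,1,2)
print(cv2.cornerSubPix(g,p,(5,5),(-1,-1),(3,30,.01)).reshape(-1,2))
plan(tp([179,0,130]),tp([179,112,130]),tp([179,112,52]),tp([179,58,52]))
E
```

```text
time_s: 44.0
ee_pos: [0.5678, -0.2944, 0.12]
eef_rot: [-3.141, 0.42, 2.615]
force: [-9.1, 5.3, 14.4]
grip_width: 0.0109
grip_force: 30.0
time_s: 44.4
ee_pos: [0.5673, -0.2942, 0.1181]
eef_rot: [-3.141, 0.418, 2.615]
force: [-0.0, 0.6, 0.6]
grip_width: 0.0331
grip_force: 0.0
time_s: 44.9
ee_pos: [0.5323, -0.2738, 0.21]
eef_rot: [-3.141, 0.419, 2.615]
force: [0.2, 0.5, 0.0]
grip_width: 0.0127
grip_force: 0.0
[(0.88, [259.9, 162.6, 381.8, 289.0])]
29 [[257.8, 164.7], [381.8, 164.7], [262.3, 291.0]]
31 [[257.4, 164.8], [382.2, 164.8], [261.9, 291.9]]
[[257.48245 164.76828]
 [381.6609  163.56085]]
[-0.0238, -0.0004, 0.0089, -0.0004, -0.0018, -0.0002]
[-0.0237, 0.2236, 0.0088, -0.0004, -0.0018, -0.0002]
[-0.0241, 0.2237, 0.1648, -0.0004, -0.0018, -0.0002]
[-0.0242, 0.1157, 0.1648, -0.0004, -0.0018, -0.0002]
```

```bash
python3 -m pendant '[-0.024,0.08,0,0,-0.002,0,-1, -0.024,0.16,0,0,-0.002,0,-1, -0.024,0.224,0,0,-0.002,0,-1, -0.024,0.224,0,0,-0.002,0,-1, -0.024,0.224,0.08,0,-0.002,0,-1, -0.024,0.224,0.15,0,-0.002,0,-1, -0.024,0.224,0.167,0,-0.002,0,-1, -0.024,0.224,0.167,0,-0.002,0,-1]'
python3 -m pendant '[0,-0.02,0,0,0,0,-1, 0,-0.03,0,0,0,0,-1, 0,-0.04,0,0,0,0,-1, 0,-0.05,0,0,0,0,-1, 0,-0.06,0,0,0,0,-1]'
python3 -m pendant '[0,-0.01,0,0,0,0,-1, 0,-0.02,0,0,0,0,-1, 0,-0.03,0,0,0,0,-1, 0,-0.042,0,0,0,0,-1, 0,-0.042,0,0,0,0,-1]'
python3 - <<'E'
from h import *
w=vision.camera('wrist'); print([(round(x['score'],2),x['extent']) for x in silhouettes('catch',w)])
print([np.round(projw(w,T2W(p))[0],1).tolist() for p in ([180,41.5,67.2],[180,86.5,58],[180,58,33])])
o,R=track();print(R.T@(np.array(status.get_obs()['ee_pos'])-o)*1000)
E
```

```text
time_s: 45.85
ee_pos: [0.6266, -0.1999, 0.1365]
eef_rot: [-3.14, 0.418, 2.615]
force: [-0.3, -0.5, 0.1]
grip_width: 0.0003
grip_force: 0.0
time_s: 46.35
ee_pos: [0.6174, -0.2194, 0.148]
eef_rot: [3.129, 0.434, 2.615]
force: [-16.2, 72.1, 68.9]
grip_width: 0.0003
grip_force: 48.8
time_s: 46.85
ee_pos: [0.601, -0.2447, 0.1383]
eef_rot: [-3.141, 0.421, 2.614]
force: [-0.1, -0.3, -0.7]
grip_width: 0.0004
grip_force: 0.0
[(0.71, [273.7, 254.8, 327.3, 296.0])]
[[281.7, 288.6], [373.2, 281.6], [316.8, 266.3]]
[179.86591605  60.662904    31.67800738]
```

```bash
python3 -m pendant '[0,0.02,0,0,0,0,-1, 0,0.02,-0.09,0,0,0,-1, 0,0.02,-0.18,0,0,0,-1, 0,0.0,-0.25,0,0,0,-1, 0,0,-0.25,0,0,0,-1, 0,0,-0.25,0,0,0,-1, 0,0,-0.25,0,0,0,-1]'
python3 - <<'E'
from h import *
w=vision.camera('wrist'); s=vision.camera('scene')
print([(round(x['score'],2),x['extent']) for x in silhouettes('catch',w)],[(round(x['score'],2),x['extent']) for x in silhouettes('catch',s)])
print([np.round(projw(w,T2W(p))[0],1).tolist() for p in ([180,41.5,67.2],[180,86.5,58],[180,58,33],[115,-48,29],[115,48,29])])
print([(round(x['score'],2),x['extent']) for x in silhouettes('cover_plate',w)],[(round(x['score'],2),x['extent']) for x in silhouettes('cover_plate',s)])
print('caps',[(round(x['score'],2),x['extent']) for x in silhouettes('cap_0',w)],[np.round(projw(w,T2W([x,0,15]))[0],1).tolist() for x in (14.3,42.9,71.5,100.1)])
g=cv2.cvtColor(w["pixels"],cv2.COLOR_RGB2GRAY)
p=np.array([projw(w,T2W(q))[0] for q in ([115,-48,29],[115,48,29])],np.float32).reshape(-1,1,2)
print(cv2.cornerSubPix(g,p,(5,5),(-1,-1),(3,30,.01)).reshape(-1,2))
print([(round(x['score'],2),x['extent']) for x in silhouettes('brass_union',s)],[(round(x['score'],2),x['extent']) for x in silhouettes('line_can_a',s)])
E
```

```text
time_s: 47.65
ee_pos: [0.5575, -0.2174, 0.2507]
eef_rot: [-3.141, 0.419, 2.616]
force: [-0.2, 0.6, -0.5]
grip_width: 0.0006
grip_force: 0.0
[(0.58, [290.7, 214.4, 324.3, 244.2])] [(0.72, [278.7, 162.5, 304.2, 228.5]), (0.48, [403.1, 284.9, 421.6, 308.6]), (0.48, [356.2, 345.0, 370.6, 358.6])]
[[294.8, 232.6], [350.3, 230.2], [315.9, 224.0], [198.6, 153.0], [304.4, 150.1]]
[(0.93, [198.8, 148.7, 306.6, 264.1])] [(0.85, [380.7, 299.8, 448.8, 354.8])]
caps [(0.96, [240.0, 93.5, 268.8, 118.5]), (0.8, [242.1, 124.3, 267.5, 148.4]), (0.62, [240.5, 60.2, 267.1, 91.8]), (0.57, [239.1, 34.8, 266.8, 62.8])] [[253.2, 45.0], [252.7, 74.1], [252.6, 104.2], [252.7, 134.8]]
[[198.25922 152.75435]
 [304.167   149.4943 ]]
[(0.67, [383.8, 277.2, 400.1, 298.5])] [(0.96, [279.4, 161.2, 305.3, 230.6]), (0.67, [403.8, 289.9, 420.5, 308.9])]
```

```bash
python3 -c "
from station import order
print(order.hand_in())"
```

```text
the job is handed in; nothing more can be done
None
```

I handed the job in at about 48 s: by the last camera check all four caps are in a gap-free row from the stop, the cover is on its pins and the catch is shut; the one concern is a wrist force of about 101 N while shutting the catch (limit 120 N, read only at the end of a move, so the true peak could be higher).

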